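# Lock the puzzle boxes in their keeper stand

## Task

Put the puzzle boxes away for the day: stack all of them flat in one square column on the marked spot between the two posts of the stand, then lay the wooden bar across the two posts, centred and lying down in both forks. Finally lock it with the two brass rods, one at each post, each pushed through both eyelets of its fork, above the bar, until the tip stands well out beyond the second eyelet; leave the teapot and cup pieces where they lie.

Things in the scene. Friction and masses are not known exactly. Their poses are not given: they have to be found in the camera images.
- stand: fixed wooden keeper stand: base board 110 (x) x 240 (y) x 16 mm; two posts 56 (x) x 32 (y) mm centred at y = +88 and -88 mm, 144 mm clear between them. On each post two cheeks stand 38 mm apart (across x), up to 177 mm above the table, a fork open above and at both y ends, with a brass eyelet in each cheek. Origin: centre of the underside, z up
- spot (a point): centre of the parking mark, a dark outline of box size (long side along the stand's y) on the base board's top, 16 mm above the table midway between the posts; axes as the stand's
- seat (a point): point midway between the posts at the height of their flat tops, the seats (128 mm above the table), on which the bar's underside comes to lie, down between the cheeks (cheeks' inner faces at x = +19 and -19 mm); axes as the stand's
- eye_l (a point): middle of the fork on the stand's +y post, on the axis of its two eyelets, 160 mm above the table; axes as the stand's. The eyelets are square holes 20 x 20 mm (sill 150 mm above the table) looking along x, one in each cheek; the cheeks are 9 mm thick with outer faces at x = +28 and -28 mm
- eye_r (a point): the same for the post on the stand's -y side
- box1: closed plain plywood puzzle box, 62 (its x) x 96 (its y) x 26 mm tall, about 150 g, all boxes alike; origin at the centre of its underside, z up. Starts flat on the table. One of the four may be absent
- box2: closed plain plywood puzzle box, 62 (its x) x 96 (its y) x 26 mm tall, about 150 g, all boxes alike; origin at the centre of its underside, z up. Starts flat on the table. One of the four may be absent
- box3: closed plain plywood puzzle box, 62 (its x) x 96 (its y) x 26 mm tall, about 150 g, all boxes alike; origin at the centre of its underside, z up. Starts flat on the table. One of the four may be absent
- box4: closed plain plywood puzzle box, 62 (its x) x 96 (its y) x 26 mm tall, about 150 g, all boxes alike; origin at the centre of its underside, z up. Starts flat on the table. One of the four may be absent
- bar: plain light wooden retaining bar, 32 (its x) x 224 (its y) x 18 mm thick, about 120 g; origin at the centre of its underside, starts flat on the table, z up
- bar_mid (a point): centre of the bar's volume, 9 mm above its underside; axes as the bar's
- rod_a: locking rod, 60 g, one of two alike, either may go to either post: round brass shaft 14 mm thick, 100 mm long, with a dark square wooden handle 16 x 16 x 40 mm on one end. Lies flat on the table. Origin on the underside below the shaft's middle, x towards the bare tip; shaft axis 7 mm above it; handle from x = -50 to -90 mm; centre of mass 13 mm from the middle towards the handle
- rod_a_mid (a point): middle of rod_a's shaft, on its axis, 7 to 8 mm above the table when it lies there; x along the shaft to the tip. A knock may roll the rod onto another side of its square handle, which does not matter
- rod_a_tip (a point): bare tip of rod_a, on its axis, 50 mm from the middle
- rod_a_neck (a point): where the shaft of rod_a enters the handle, on its axis, 50 mm from the middle
- rod_b: locking rod, 60 g, one of two alike, either may go to either post: round brass shaft 14 mm thick, 100 mm long, with a dark square wooden handle 16 x 16 x 40 mm on one end. Lies flat on the table. Origin on the underside below the shaft's middle, x towards the bare tip; shaft axis 7 mm above it; handle from x = -50 to -90 mm; centre of mass 13 mm from the middle towards the handle
- rod_b_mid (a point): middle of rod_b's shaft, on its axis, 7 to 8 mm above the table when it lies there; x along the shaft to the tip. A knock may roll the rod onto another side of its square handle, which does not matter
- rod_b_tip (a point): bare tip of rod_b, on its axis, 50 mm from the middle
- rod_b_neck (a point): where the shaft of rod_b enters the handle, on its axis, 50 mm from the middle
- teapot: mint green flat wooden teapot shape lying on the table, about 95 x 115 x 22 mm; bystander
- cup: scarlet flat wooden cup piece lying on the table, about 60 x 95 x 22 mm; bystander
Not all that is in view belongs to the job. Leave any pink or purple look-alike of the box4 alone.

How it is judged (in metres and radians):
On the way, in this order (a step that is already met when the one before it is completed fails the run):
1. all boxes stand in one square column on the marked spot, let go (horizontal distance between each of box1, box2, box3, box4 and spot below 0.012 m and angle between the y axis of each of box1, box2, box3, box4 and the y axis of stand, either way round below 0.15 rad and angle between each of box1, box2, box3, box4's own z axis and vertical below 0.06 rad and height (world z) of each of box1, box2, box3, box4 below 0.1 m and linear speed of each of box1, box2, box3, box4 below 0.02 m/s and contact force between each of box1, box2, box3, box4 and the fingers below 0.1 N), for 0.2 s.
2. the bar lies across both posts, down on the seats in both forks, let go (angle between the y axis of bar and the y axis of stand, either way round below 0.06 rad and linear speed of bar below 0.02 m/s and x of bar_mid in the frame of seat between -0.007 and 0.007 m and y of bar_mid in the frame of seat between -0.015 and 0.015 m and z of bar_mid in the frame of seat between 0.005 and 0.013 m and contact force between bar and the fingers below 0.1 N), for 0.2 s.
At the end, for the whole second after the job is handed in: Boxes flat in one column, within 12 mm of the mark and 0.15 rad of square; bar down on both seats, within 15 mm lengthwise, 7 mm across, 0.06 rad; at each post one rod through both eyelets, tip 2 mm or more past the outer face; all at rest (horizontal distance between each of box1, box2, box3, box4 and spot below 0.012 m and angle between the y axis of each of box1, box2, box3, box4 and the y axis of stand, either way round below 0.15 rad and angle between each of box1, box2, box3, box4's own z axis and vertical below 0.06 rad and height (world z) of each of box1, box2, box3, box4 below 0.1 m and linear speed of each of box1, box2, box3, box4, bar, rod_a, rod_b below 0.02 m/s and angle between the y axis of bar and the y axis of stand, either way round below 0.06 rad and x of bar_mid in the frame of seat between -0.007 and 0.007 m and y of bar_mid in the frame of seat between -0.015 and 0.015 m and z of bar_mid in the frame of seat between 0.005 and 0.013 m and ((y of rod_a_mid in the frame of eye_l between -0.01 and 0.01 m and z of rod_a_mid in the frame of eye_l between -0.01 and 0.01 m and ((x of rod_a_tip in the frame of eye_l above 0.03 m and x of rod_a_neck in the frame of eye_l below -0.025 m) or (x of rod_a_tip in the frame of eye_l below -0.03 m and x of rod_a_neck in the frame of eye_l above 0.025 m)) and y of rod_b_mid in the frame of eye_r between -0.01 and 0.01 m and z of rod_b_mid in the frame of eye_r between -0.01 and 0.01 m and ((x of rod_b_tip in the frame of eye_r above 0.03 m and x of rod_b_neck in the frame of eye_r below -0.025 m) or (x of rod_b_tip in the frame of eye_r below -0.03 m and x of rod_b_neck in the frame of eye_r above 0.025 m))) or (y of rod_a_mid in the frame of eye_r between -0.01 and 0.01 m and z of rod_a_mid in the frame of eye_r between -0.01 and 0.01 m and ((x of rod_a_tip in the frame of eye_r above 0.03 m and x of rod_a_neck in the frame of eye_r below -0.025 m) or (x of rod_a_tip in the frame of eye_r below -0.03 m and x of rod_a_neck in the frame of eye_r above 0.025 m)) and y of rod_b_mid in the frame of eye_l between -0.01 and 0.01 m and z of rod_b_mid in the frame of eye_l between -0.01 and 0.01 m and ((x of rod_b_tip in the frame of eye_l above 0.03 m and x of rod_b_neck in the frame of eye_l below -0.025 m) or (x of rod_b_tip in the frame of eye_l below -0.03 m and x of rod_b_neck in the frame of eye_l above 0.025 m))))); the robot touches nothing.
It fails at once if the teapot is pushed more than 40 mm from where it lay (distance of teapot from where it was at the start of the episode above 0.04 m).
It fails at once if the cup is pushed more than 40 mm from where it lay (distance of cup from where it was at the start of the episode above 0.04 m).
Of box1, box2, box3, box4 only 3 to 4 are there at a start; the rules pass over those that are not, and their reading is None.
At some moment in a run one of bar, rod_a, rod_b may be knocked a few centimetres aside while the robot is not near it.
It also fails if it takes over 208 s, if anything falls off the work surface, if the arm or the gripper's body presses on something with over 40 N, if the wrist force passes 120 N, or if a joint passes its speed limit or range.

## Robot

A 6-joint arm with a two-finger parallel gripper is mounted at the origin on the work surface. World frame = base frame: x ahead of the robot, y to its left, z up, the work surface at z = 0. Lengths are in m, angles in degrees, forces in N, time in s.
With the tool pointing down it reaches from about 0.35 to 0.875 m from the base axis. Payload 4.2 kg.
Tool frame: the origin (TCP) lies at the very end of the fingers, on their centre line; the grasp point (between the pads) lies 19 mm behind it; z points along the fingers, y is the line along which they close (so a half turn about z gives the same grasp; the last joint's range is limited). The gripper opens to 87 mm and grips with 3 to 60 N. Pads are 19 mm wide; open, the fingers measure 117 mm over their backs; the gripper's body (75 mm by 190 mm) begins 51 mm behind the grasp point.
Start: joints at [88.384, 22.042, 0.453, 0, -68.411, -14.817], TCP at [0.177, 0.599, 0.223] pointing down, gripper open.
Joint ranges: [-179.83, 179.83], [-69.29, 118.12], [-61.27, 80.66], [-181.25, 117.63], [-171.15, -9.14], [-177.46, 177.46]. Speed limits (degrees/s): [159.86, 159.86, 180, 180, 180, 180].

## Interface

Orientations are given as a 3x3 rotation matrix whose columns are the frame's x, y, z axes.
In Python, from station import r gives the robot as it stands.
- The arm moves only by the tool jog_arm, never from a script. Its argument "plan" is text: rows parted by semicolons, each of 7 numbers parted by spaces: the shift along the tool's x, y, z normalised to -1 to 1, where 1 is 0.025 m, then the turn, a rotation vector about the tool's x, y, z normalised to -1 to 1, where 1 is 8 degrees, then the closure, from -1 (fully open) to 1 (shut). A call has exactly 10 rows; each row shifts and turns the commanded pose from where the row before left it, along the tool's axes as they then stand; what a row does not reach is not made up. A row lasts 1/10 s, in which the tool goes at most 50 mm and 8.59 degrees, less where a joint would pass 70% of its speed; a pose out of reach is approached as far as the arm can. A call with a number of a shift or a turn outside -1 to 1 is refused whole. A call with a gripper value outside its range is refused whole. The fingers move at their own pace and stop on an object; the grip force is fixed at half the most. Time passes only in rows, so rows that do not move let the fingers close, or fill a call up. It gives the time, the measured TCP pose, the force, the opening and the grip force at its end, in the units of the state.
- r.sense(): the state, without advancing time (a new reading comes with each control period).
- r.capture(name): name is "scene" or "top" or "wrist"; returns (picture, depth): 400x640x3 uint8, red, green, blue; 400x640 float32, m along the optical axis (not along the pixel's ray), 0 where there is no reading.
- r.get_calibration(name): a dict with "mtx" (3x3 intrinsics, pixels), "distortion" ([k1, k2, p1, p2, k3] as OpenCV has them; the pictures are not rectified), "extrinsics" (4x4, takes a point from camera to world coordinates). Camera axes: x right, y up, looking along -z (the intrinsics and any distortion apply to the point x, -y, -z); pixel columns grow to the right and rows downward; lengths in m; the calibration is good to about 2 mm. A picture is of the moment at which its call begins: read the wrist's pose just before it. get_calibration takes no time and is no camera call; for the wrist camera it gives the pose at the moment of the call.
- r.finish_job(): hands the job in; it is judged then, once.
The state is a dict: "time_s": time; "joints": joint angles; "joint_velocities": joint speeds; "effort": joint torques, N m; "tcp_pos": TCP position; "ee_rot": TCP orientation; "wrist_force": force on the tool from outside, world axes, zero at the start; "moment": the same for the moment, N m; "gripper_width": opening from 0.0 (shut) to 1.0 (fully open); "gripper_force": force on a finger pad.
Only numpy, scipy, OpenCV 4.12 (cv2) and the standard library are available. Lean on these libraries where they do the work, as an engineer would, in place of code of your own. Each camera call takes 0.05 s, during which the arm holds its last target. There are 200 camera calls.

## Working session

There is one attempt and no reset: what is moved stays moved. The work goes in short steps, Python scripts to look and compute and a tool call to move; the robot and the scene stay as the last step left them, time stands still between calls to the robot, and variables do not carry over. Pictures are saved under pics/ and viewed, at most 14 in all, crops included, and the job is handed in when it is done.

Besides the shell and the picture viewer there is one more tool, called after "Request:" by a JSON object that holds its "fn" and its "kwargs". jog_arm: Moves the arm, as the interface text tells. Scaled input: -1 to 1 covers 0.025 m each way for a shift and 8 degrees each way for a turn. Its arguments: {"type":"object","properties":{"plan":{"type":"string"}},"required":["plan"]}

```bash
ls; mkdir -p pics; cat > h.py <<'E'
import numpy as np,cv2
from station import r
def save(n,im): cv2.imwrite('pics/'+n+'.png',im[:,:,::-1])
def grab(n):
    c=r.get_calibration(n); im,d=r.capture(n); return im,d,c
def cloud(d,c):
    K=np.array(c['mtx']);D=np.array(c['distortion'],float);E=np.array(c['extrinsics'])
    h,w=d.shape;u,v=np.meshgrid(np.arange(w),np.arange(h))
    p=cv2.undistortPoints(np.stack([u,v],-1).reshape(-1,1,2).astype(float),K,D).reshape(h,w,2)
    P=np.stack([p[...,0]*d,-p[...,1]*d,-d],-1)
    return P@E[:3,:3].T+E[:3,3]
E
python3 - <<'E'
from h import *
for n in ['scene','top']:
    im,d,c=grab(n); save(n+'1',im); np.savez('pics/'+n+'1.npz',im=im,d=d,P=cloud(d,c))
    print(n,np.round(c['mtx'],1).tolist(),np.round(c['extrinsics'],3).tolist(),c['distortion'],(d>0).mean())
s=r.sense();print(s['time_s'],s['tcp_pos'],np.round(s['ee_rot'],3).tolist())
E
```

```text
pics
scene [[390.9, 0.0, 317.3], [0.0, 390.9, 199.4], [0.0, 0.0, 1.0]] [[-0.86, -0.377, 0.343, 0.943], [0.51, -0.628, 0.588, 0.742], [-0.006, 0.681, 0.732, 0.994], [0.0, 0.0, 0.0, 1.0]] [0.02056407 0.         0.         0.         0.        ] 0.996046875
top [[449.2, 0.0, 327.5], [0.0, 449.2, 193.9], [0.0, 0.0, 1.0]] [[0.018, 0.997, -0.078, 0.428], [-1.0, 0.019, 0.005, 0.006], [0.007, 0.078, 0.997, 1.362], [0.0, 0.0, 0.0, 1.0]] [0.02811026 0.         0.         0.         0.        ] 0.996
0.1 [0.1766435  0.59895904 0.22158222] [[0.959, -0.283, -0.0], [-0.283, -0.959, -0.002], [0.0, 0.002, -1.0]]
```

View pics/scene1.png

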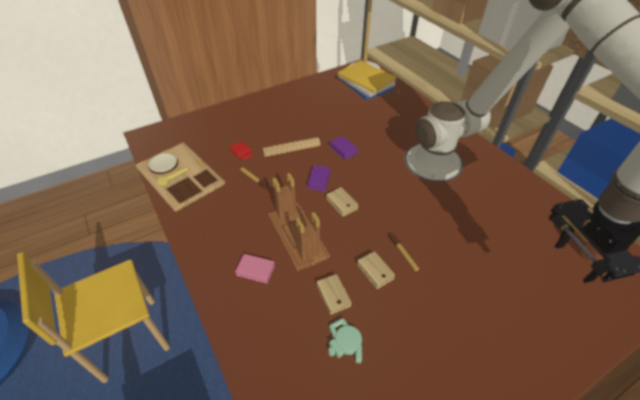

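View pics/top1.png

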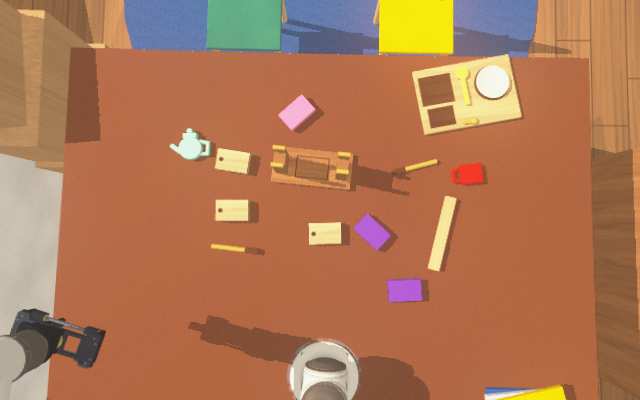

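Top view: plywood boxes at (233,161), (232,210) and (325,234). Look-alikes to leave alone are pink (297,113) and purple (372,232), (405,291). The bar is at (442,233), with rods at (235,249) and (417,166). The stand is at (312,168), teapot at (192,146), cup at (467,174), and the tray is not part of the job. So three boxes are present. Next I measure positions, using both cameras' depth.

```bash
python3 - <<'E'
from h import *
T=np.load('pics/top1.npz');S=np.load('pics/scene1.npz')
P=T['P'];Q=S['P']
print('table z top',np.median(P[300:340,200:260,2]),'scene',np.median(Q[300:320,220:260,2]))
zt=np.median(P[300:340,200:260,2])
def comp(P,m,amin):
    n,l,st,_=cv2.connectedComponentsWithStats(m.astype(np.uint8))
    for i in range(1,n):
        if st[i,4]<amin: continue
        q=P[l==i];q=q[q[:,2]>np.percentile(q[:,2],60)-.006]
        (cx,cy),(w,h),a=cv2.minAreaRect((q[:,:2]*1000).astype(np.float32))
        print(st[i,:4],st[i,4],'c %.1f %.1f wh %.0f %.0f a %.1f z %.1f'%(cx,cy,w,h,a,np.median(q[:,2])*1000))
for n,P in (('top',P),('scene',Q)):
    print(n)
    m=(P[...,2]>.006)&(P[...,2]<.3)&(P[...,0]>.3)&(P[...,0]<.85)&(abs(P[...,1])<.55)
    comp(P,m,25)
im=T['im'];c=cv2.resize(im[130:210,255:455],None,fx=4,fy=4,interpolation=cv2.INTER_CUBIC);save('crop1',c)
E
```

```text
table z top 0.0005240981584035964 scene 0.00015754397790535002
top
[416  92  94  43] 3069 c 787.8 -408.8 wh 127 283 a 1.1 z 14.8
[278  94  37  36] 689 c 780.6 97.8 wh 63 97 a 43.0 z 26.1
[169 128  42  32] 678 c 669.4 411.5 wh 107 82 a 52.9 z 21.3
[271 144  83  46] 2912 c 613.4 47.8 wh 239 110 a 85.1 z 18.1
[215 148  36  26] 696 c 627.8 286.3 wh 97 62 a 81.7 z 26.1
[392 159  46  16] 224 c 622.8 -261.0 wh 15 140 a 16.6 z 13.9
[450 163  34  22] 558 c 602.7 -417.8 wh 59 94 a 7.5 z 21.7
[428 196  28  76] 879 c 422.5 -343.5 wh 34 225 a 76.6 z 18.5
[215 199  35  22] 703 c 481.8 282.1 wh 60 96 a 1.0 z 26.1
[352 213  39  37] 692 c 424.0 -133.6 wh 96 62 a 48.0 z 26.6
[308 222  34  23] 681 c 417.1 4.6 wh 62 95 a 1.1 z 26.4
[212 244  47  10] 236 c 365.4 271.2 wh 138 16 a 85.6 z 14.1
scene
[263 138  57  18] 422 c 426.3 -343.4 wh 40 222 a 76.2 z 17.4
[230 141  23  19] 254 c 605.1 -417.2 wh 58 96 a 5.9 z 20.7
[169 147  57  53] 1448 c 788.5 -407.7 wh 124 286 a 0.7 z 14.2
[308 166  23  24] 404 c 424.4 -134.0 wh 106 63 a 47.7 z 25.6
[241 168  28  20] 127 c 623.9 -260.1 wh 18 142 a 16.9 z 13.4
[268 173  62  98] 2835 c 614.0 48.6 wh 215 59 a 85.0 z 125.6
[327 188  31  28] 495 c 419.0 5.5 wh 66 101 a 1.8 z 25.6
[390 234  29  36] 210 c 367.8 274.0 wh 141 17 a 84.1 z 12.9
[358 252  37  36] 728 c 481.6 283.1 wh 64 98 a 1.2 z 25.7
[236 254  39  29] 722 c 781.2 98.7 wh 65 96 a 43.4 z 25.7
[317 274  34  40] 795 c 629.0 285.8 wh 99 63 a 82.4 z 25.8
[329 318  33  44] 928 c 671.1 412.3 wh 103 81 a 53.4 z 21.8
```

View pics/crop1.png

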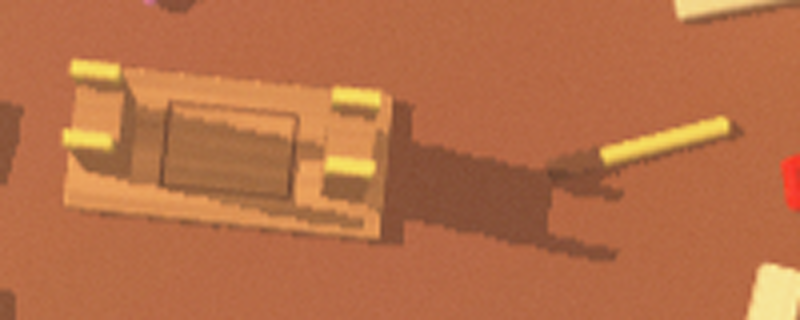

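```bash
cat >> h.py <<'E'
from scipy.spatial.transform import Rotation as Ro
def Rpsi(p):
    p=np.radians(p);return np.array([[np.cos(p),np.sin(p),0],[np.sin(p),-np.cos(p),0],[0,0,-1]])
def go(*way):
    """way: (x,y,z,psi) mm/deg; prints turn (units of 8 deg) then shift (units of 25mm) in tool axes after the turn"""
    s=r.sense();p=np.array(s['tcp_pos'])*1000;R=np.array(s['ee_rot'])
    print('t %.1f tcp %s psi %.2f w %.3f F %s gf %.1f'%(s['time_s'],np.round(p,1),np.degrees(np.arctan2(R[1,0],R[0,0])),s['gripper_width'],np.round(s['wrist_force'],1),s['gripper_force']))
    for w in way:
        R2=Rpsi(w[3]);rv=Ro.from_matrix(R.T@R2).as_rotvec(degrees=True)/8
        sh=R2.T@(np.array(w[:3])-p)/25
        print(w,'turn',np.round(rv,2),'shift',np.round(sh,2));p=np.array(w[:3],float);R=R2
E
python3 -c "
from h import *
go((182,594,300,-94.9),(482,282,300,-94.9))"
```

```text
t 0.1 tcp [176.6 599.  221.6] psi -16.44 w 1.001 F [-0.1 -0.7 -1. ] gf 0.0
(182, 594, 300, -94.9) turn [ 0.01 -0.01  9.81] shift [ 0.18 -0.23 -3.14]
(482, 282, 300, -94.9) turn [0. 0. 0.] shift [ 11.41 -13.02   0.  ]
```

Request:
{"fn": "jog_arm", "kwargs": {"plan": "0 0 -0.3 0 0 0.98 -1;0 0 -0.3 0 0 0.98 -1;0 0 -0.3 0 0 0.98 -1;0 0 -0.3 0 0 0.98 -1;0 0 -0.3 0 0 0.98 -1;0 0 -0.3 0 0 0.98 -1;0 0 -0.3 0 0 0.98 -1;0 0 -0.3 0 0 0.98 -1;0 0 -0.3 0 0 0.98 -1;0 0 -0.44 0 0 0.98 -1"}}

```text
time_s: 1.1
tcp_pos: [0.1766, 0.5989, 0.3002]
ee_rot: [[-0.09, -0.996, -0.001], [-0.996, 0.09, -0.002], [0.002, 0.0, -1.0]]
wrist_force: [0.1, 0.9, -0.5]
gripper_width: 1.002
gripper_force: 0.0
```

Request:
{"fn": "jog_arm", "kwargs": {"plan": "0.9 -0.9 0 0 0 0 -1;0.9 -0.9 0 0 0 0 -1;0.9 -0.9 0 0 0 0 -1;0.9 -0.9 0 0 0 0 -1;0.9 -0.9 0 0 0 0 -1;0.9 -0.9 0 0 0 0 -1;0.9 -0.9 0 0 0 0 -1;0.9 -0.9 0 0 0 0 -1;0.9 -0.9 0 0 0 0 -1;0.9 -0.9 0 0 0 0 -1"}}

```text
time_s: 2.1
tcp_pos: [0.3825, 0.355, 0.3006]
ee_rot: [[-0.084, -0.996, -0.001], [-0.996, 0.084, -0.001], [0.001, 0.001, -1.0]]
wrist_force: [0.4, 0.5, -0.4]
gripper_width: 0.999
gripper_force: 0.0
```

```bash
python3 -c "
from h import *
im,d,c=grab('wrist');save('w1',im)
go((482,282,300,-89),(482,282,4,-89))"
```

```text
t 2.1 tcp [384.2 352.2 300.9] psi -94.99 w 1.002 F [ 1.7 -1.   0. ] gf 0.0
(482, 282, 300, -89) turn [ 0.   -0.02 -0.75] shift [ 2.88 -3.86  0.03]
(482, 282, 4, -89) turn [0. 0. 0.] shift [ 0.    0.   11.84]
```

View pics/w1.png

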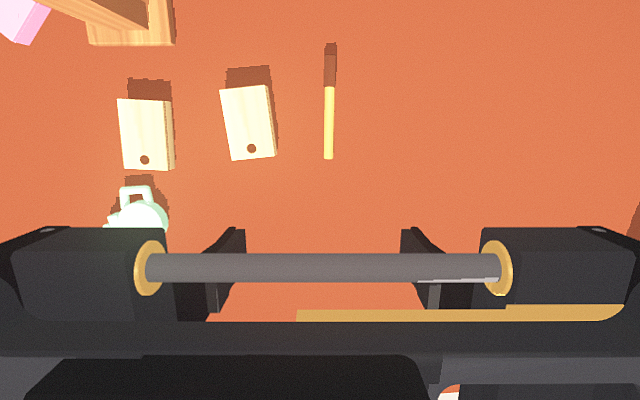

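Wrist view: boxes at (147,133) and (248,120), rod at (330,100), teapot at (140,215). This agrees with the top-view measurements, so I'm taking box (482,282) first.

Request:
{"fn": "jog_arm", "kwargs": {"plan": "0 0 0 0 0 -0.75 -1;0.58 -0.77 0 0 0 0 -1;0.58 -0.77 0 0 0 0 -1;0.58 -0.77 0 0 0 0 -1;0.57 -0.77 0 0 0 0 -1;0.57 -0.77 0 0 0 0 -1;0 0 1 0 0 0 -1;0 0 1 0 0 0 -1;0 0 1 0 0 0 -1;0 0 1 0 0 0 -1"}}

```text
time_s: 3.15
tcp_pos: [0.4795, 0.2859, 0.1997]
ee_rot: [[0.02, -1.0, -0.001], [-1.0, -0.02, -0.0], [0.0, 0.001, -1.0]]
wrist_force: [0.3, 0.6, 0.1]
gripper_width: 1.0
gripper_force: 0.0
```

Request:
{"fn": "jog_arm", "kwargs": {"plan": "0 0 1 0 0 0 -1;0 0 1 0 0 0 -1;0 0 1 0 0 0 -1;0 0 1 0 0 0 -1;0 0 0 0 0 0 -1;0 0 0 0 0 0 -1;0 0 0 0 0 0 -1;0 0 0 0 0 0 -1;0 0 0 0 0 0 -1;0 0 0 0 0 0 -1"}}

```text
time_s: 4.15
tcp_pos: [0.4799, 0.2865, 0.1018]
ee_rot: [[0.02, -1.0, 0.001], [-1.0, -0.02, 0.001], [-0.001, -0.001, -1.0]]
wrist_force: [0.2, 0.3, 0.1]
gripper_width: 1.0
gripper_force: 0.0
```

```bash
python3 -c "
from h import *
go((482,282,4,-89))"
```

```text
t 4.2 tcp [479.9 286.5 101.8] psi -88.83 w 1.000 F [0.2 0.3 0.1] gf 0.0
(482, 282, 4, -89) turn [-0.01  0.01  0.02] shift [ 0.18 -0.08  3.91]
```

Request:
{"fn": "jog_arm", "kwargs": {"plan": "0.18 -0.08 1 0 0 0 -1;0 0 1 0 0 0 -1;0 0 1 0 0 0 -1;0 0 0.6 0 0 0 -1;0 0 0.31 0 0 0 -1;0 0 0 0 0 0 1;0 0 0 0 0 0 1;0 0 0 0 0 0 1;0 0 0 0 0 0 1;0 0 0 0 0 0 1"}}

```text
time_s: 5.15
tcp_pos: [0.482, 0.2821, 0.0042]
ee_rot: [[0.02, -1.0, 0.001], [-1.0, -0.02, 0.001], [-0.001, -0.001, -1.0]]
wrist_force: [-1.6, 0.3, 3.6]
gripper_width: 0.708
gripper_force: 30.0
```

Request:
{"fn": "jog_arm", "kwargs": {"plan": "0 0 0 0 0 0 1;0 0 0 0 0 0 1;0 0 -0.5 0 0 0 1;0 0 -1 0 0 0 1;0 0 -1 0 0 0 1;0 0 -1 0 0 0 1;0 0 -1 0 0 0 1;0 0 -1 0 0 0 1;0 0 -1 0 0 0 1;0 0 -1 0 0 0 1"}}

```text
time_s: 6.15
tcp_pos: [0.4815, 0.2814, 0.1922]
ee_rot: [[0.02, -1.0, -0.0], [-1.0, -0.02, 0.0], [-0.0, 0.0, -1.0]]
wrist_force: [0.2, 0.3, -0.8]
gripper_width: 0.709
gripper_force: 30.0
```

Request:
{"fn": "jog_arm", "kwargs": {"plan": "0 0 -1 0 0 0 1;0 0 -1 0 0 0 1;0 0 -1 0 0 0 1;0 0 -1 0 0 0 1;0 0 -1 0 0 0 1;0 0 -1 0 0 0 1;0 0 0 0 0 0 1;0 0 0 0 0 0 1;0 0 0 0 0 0 1;0 0 0 0 0 0 1"}}

```text
time_s: 7.15
tcp_pos: [0.4813, 0.2814, 0.3393]
ee_rot: [[0.02, -1.0, -0.002], [-1.0, -0.02, -0.002], [0.002, 0.002, -1.0]]
wrist_force: [-0.3, -0.8, -1.9]
gripper_width: 0.712
gripper_force: 30.0
```

```bash
python3 - <<'E'
from h import *
go((530,200,340,-94.9),(614,48,230,-94.9),(614,48,20,-94.9))
im,d,c=grab('wrist');save('w2',im)
P=cloud(d,c);np.savez('pics/w2.npz',im=im,P=P)
E
```

```text
t 7.2 tcp [481.3 281.4 339.3] psi -88.84 w 0.712 F [-0.3 -0.8 -1.9] gf 30.0
(530, 200, 340, -94.9) turn [ 0.02 -0.01  0.76] shift [ 3.08 -2.22 -0.03]
(614, 48, 230, -94.9) turn [0. 0. 0.] shift [ 5.77 -3.87  4.4 ]
(614, 48, 20, -94.9) turn [0. 0. 0.] shift [0.  0.  8.4]
```

View pics/w2.png

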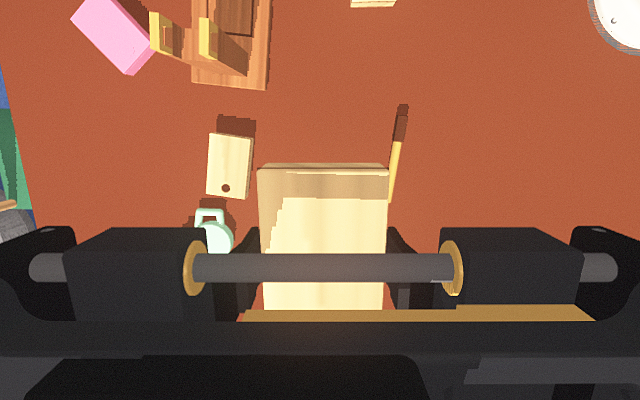

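Wrist view: box is held flat at (325,235), stand's near fork cheeks at (160,35) and (208,38), second box at (230,165), pink look-alike at (112,37). Next I move to look at the whole stand.

Request:
{"fn": "jog_arm", "kwargs": {"plan": "0 0 0 0 0 0.76 1;0.8 -0.3 0 0 0 0 1;0.8 0 0 0 0 0 1;0.8 0 0 0 0 0 1;0.8 0 0 0 0 0 1;0.8 0 0 0 0 0 1;0.8 0 0 0 0 0 1;0 0 0 0 0 0 1;0 0 0 0 0 0 1;0 0 0 0 0 0 1"}}

```text
time_s: 8.2
tcp_pos: [0.4791, 0.1617, 0.3409]
ee_rot: [[-0.086, -0.996, 0.0], [-0.996, 0.086, 0.0], [-0.0, -0.0, -1.0]]
wrist_force: [-0.1, 0.4, -1.5]
gripper_width: 0.707
gripper_force: 30.0
```

```bash
python3 - <<'E'
from h import *
go((614,48,230,-94.9),(614,48,20,-94.9))
im,d,c=grab('wrist');save('w3',im)
P=cloud(d,c);np.savez('pics/w3.npz',im=im,P=P)
for nm,lo,hi in (('base',.012,.020),('seat',.124,.132),('cheek',.165,.185)):
  for src in ('w3','top1','scene1'):
    P=np.load('pics/'+src+'.npz')['P']
    m=(P[...,2]>lo)&(P[...,2]<hi)&(P[...,0]>.53)&(P[...,0]<.70)&(P[...,1]>-.1)&(P[...,1]<.19)
    if src=='w3': m[150:]&=(np.arange(640)<235)[None]
    n,l,st,_=cv2.connectedComponentsWithStats(m.astype(np.uint8))
    for i in range(1,n):
        if st[i,4]<12: continue
        q=P[l==i]*1000;(cx,cy),(w,h),a=cv2.minAreaRect(q[:,:2].astype(np.float32))
        print(nm,src,st[i,:5],'c %.1f %.1f wh %.0f %.0f a %.1f z %.1f'%(cx,cy,w,h,a,np.median(q[:,2])))
E
```

```text
t 8.2 tcp [479.1 161.7 340.9] psi -94.91 w 0.707 F [-0.1  0.4 -1.5] gf 30.0
(614, 48, 230, -94.9) turn [-0.  0. -0.] shift [ 4.07 -5.77  4.43]
(614, 48, 20, -94.9) turn [0. 0. 0.] shift [0.  0.  8.4]
base w3 [ 185    7   82  143 8414] c 613.2 28.7 wh 199 110 a 85.2 z 16.0
base top1 [ 271  147   83   43 1789] c 613.4 47.8 wh 239 110 a 85.1 z 16.2
base scene1 [ 268  203   62   66 1187] c 614.5 48.8 wh 242 111 a 85.3 z 16.0
seat w3 [165   0  53  21 646] c 606.8 -32.5 wh 20 56 a 85.3 z 127.7
seat w3 [186 152  32  28 490] c 624.2 136.5 wh 32 36 a 84.9 z 127.9
seat w3 [226 152   4  27  54] c 594.4 138.9 wh 32 2 a 87.5 z 128.1
seat top1 [273 151  13  16 127] c 620.8 135.7 wh 33 40 a 84.0 z 128.3
seat top1 [336 157  13  13 120] c 609.1 -39.7 wh 32 34 a 85.5 z 128.3
seat scene1 [274 185  21  13 108] c 607.8 -38.2 wh 35 54 a 88.8 z 127.7
seat scene1 [301 225  19  14 128] c 621.5 136.0 wh 35 56 a 82.9 z 127.6
cheek w3 [139   0  17  10 126] c 631.2 -26.4 wh 11 6 a 10.2 z 174.4
cheek w3 [190   0  14   8 102] c 584.0 -22.5 wh 10 5 a 15.8 z 174.1
cheek w3 [161 157  16  31 345] c 645.1 134.7 wh 32 9 a 84.0 z 176.3
cheek w3 [204 156  15  32 347] c 598.7 138.7 wh 32 10 a 85.6 z 176.4
cheek top1 [273 145  12   5  47] c 644.3 132.9 wh 30 9 a 86.4 z 176.9
cheek top1 [338 152  12   5  45] c 629.1 -40.9 wh 30 9 a 87.4 z 175.8
cheek top1 [271 162  12   5  46] c 597.6 136.9 wh 31 9 a 84.7 z 177.1
cheek top1 [336 169  13   5  45] c 582.8 -37.4 wh 32 8 a 86.0 z 176.6
cheek scene1 [287 173   7  11  39] c 583.8 -36.1 wh 33 9 a 83.5 z 175.5
cheek scene1 [273 178   7  11  36] c 630.0 -42.5 wh 36 10 a 83.9 z 175.8
cheek scene1 [312 212   8  12  48] c 598.2 138.7 wh 33 11 a 83.4 z 176.2
cheek scene1 [296 218   8  12  49] c 645.4 134.2 wh 35 9 a 85.7 z 176.5
```

View pics/w3.png

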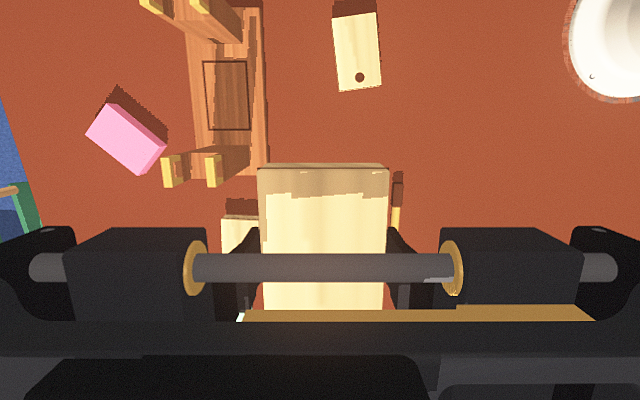

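Request:
{"fn": "jog_arm", "kwargs": {"plan": "0.58 -0.82 0 0 0 0 1;0.58 -0.82 0 0 0 0 1;0.58 -0.82 0 0 0 0 1;0.58 -0.82 0 0 0 0 1;0.58 -0.82 0 0 0 0 1;0.58 -0.82 0 0 0 0 1;0.58 -0.85 0 0 0 0 1;0 0 1 0 0 0 1;0 0 1 0 0 0 1;0 0 0 0 0 0 1"}}

```text
time_s: 9.25
tcp_pos: [0.6123, 0.0484, 0.286]
ee_rot: [[-0.086, -0.996, -0.009], [-0.996, 0.086, -0.001], [0.002, 0.009, -1.0]]
wrist_force: [1.0, -0.0, -2.1]
gripper_width: 0.711
gripper_force: 30.0
```

Request:
{"fn": "jog_arm", "kwargs": {"plan": "0 0 1 0 0 0 1;0 0 1 0 0 0 1;0 0 1 0 0 0 1;0 0 1 0 0 0 1;0 0 0 0 0 0 1;0 0 0 0 0 0 1;0 0 0 0 0 0 1;0 0 0 0 0 0 1;0 0 0 0 0 0 1;0 0 0 0 0 0 1"}}

```text
time_s: 10.25
tcp_pos: [0.6143, 0.0482, 0.1916]
ee_rot: [[-0.086, -0.996, 0.001], [-0.996, 0.086, 0.0], [-0.0, -0.001, -1.0]]
wrist_force: [0.7, 0.4, -1.0]
gripper_width: 0.715
gripper_force: 30.0
```

```bash
python3 - <<'E'
from h import *
go((614,48.3,20.3,-94.9))
E
```

```text
t 10.2 tcp [614.3  48.2 191.6] psi -94.91 w 0.715 F [ 0.7  0.4 -1. ] gf 30.0
(614, 48.3, 20.3, -94.9) turn [-0.01  0.   -0.  ] shift [-0.    0.01  6.85]
```

Request:
{"fn": "jog_arm", "kwargs": {"plan": "0 0 1 0 0 0 1;0 0 1 0 0 0 1;0 0 1 0 0 0 1;0 0 1 0 0 0 1;0 0 1 0 0 0 1;0 0 1 0 0 0 1;0 0 0.4 0 0 0 1;0 0 0.3 0 0 0 1;0 0 0.15 0 0 0 1;0 0 0 0 0 0 1"}}

```text
time_s: 11.25
tcp_pos: [0.6149, 0.0484, 0.0207]
ee_rot: [[-0.085, -0.996, 0.002], [-0.996, 0.085, 0.0], [-0.001, -0.002, -1.0]]
wrist_force: [0.5, -0.2, -1.4]
gripper_width: 0.708
gripper_force: 30.0
```

Request:
{"fn": "jog_arm", "kwargs": {"plan": "0 0 0 0 0 0 1;0 0 0 0 0 0 -1;0 0 0 0 0 0 -1;0 0 0 0 0 0 -1;0 0 0 0 0 0 -1;0 0 -0.2 0 0 0 -1;0 0 -1 0 0 0 -1;0 0 -1 0 0 0 -1;0 0 -1 0 0 0 -1;0 0 -1 0 0 0 -1"}}

```text
time_s: 12.25
tcp_pos: [0.614, 0.0481, 0.126]
ee_rot: [[-0.086, -0.996, 0.0], [-0.996, 0.086, 0.0], [-0.0, -0.0, -1.0]]
wrist_force: [0.3, 0.3, -0.2]
gripper_width: 0.998
gripper_force: 0.0
```

Request:
{"fn": "jog_arm", "kwargs": {"plan": "0 0 -1 0 0 0 -1;0 0 -1 0 0 0 -1;0 0 -1 0 0 0 -1;0 0 -1 0 0 0 -1;0 0 -1 0 0 0 -1;0 0 0 0 0 0 -1;0 0 0 0 0 0 -1;0 0 0 0 0 0 -1;0 0 0 0 0 0 -1;0 0 0 0 0 0 -1"}}

```text
time_s: 13.25
tcp_pos: [0.6137, 0.048, 0.2485]
ee_rot: [[-0.086, -0.996, -0.002], [-0.996, 0.086, -0.001], [0.001, 0.002, -1.0]]
wrist_force: [-0.5, -0.5, 0.7]
gripper_width: 0.997
gripper_force: 0.0
```

```bash
python3 - <<'E'
from h import *
go((628.4,286,245,-98.2),(628.4,286,4,-98.2))
E
```

```text
t 13.2 tcp [613.7  48.  248.5] psi -94.91 w 0.997 F [-0.5 -0.5  0.7] gf 0.0
(628.4, 286, 245, -98.2) turn [ 0.01 -0.01  0.41] shift [-9.51  0.77  0.14]
(628.4, 286, 4, -98.2) turn [0. 0. 0.] shift [0.   0.   9.64]
```

Request:
{"fn": "jog_arm", "kwargs": {"plan": "0 0 0 0 0 0.41 -1;-1 0.08 0 0 0 0 -1;-1 0.08 0 0 0 0 -1;-1 0.08 0 0 0 0 -1;-1 0.08 0 0 0 0 -1;-1 0.08 0 0 0 0 -1;-1 0.08 0 0 0 0 -1;-1 0.08 0 0 0 0 -1;-1 0.08 0 0 0 0 -1;-1 0.08 0 0 0 0 -1"}}

```text
time_s: 14.25
tcp_pos: [0.6282, 0.2744, 0.2489]
ee_rot: [[-0.142, -0.99, -0.001], [-0.99, 0.142, -0.001], [0.001, 0.001, -1.0]]
wrist_force: [0.1, 0.4, 0.2]
gripper_width: 1.005
gripper_force: 0.0
```

Request:
{"fn": "jog_arm", "kwargs": {"plan": "-0.5 0.05 0 0 0 0 -1;0 0 1 0 0 0 -1;0 0 1 0 0 0 -1;0 0 1 0 0 0 -1;0 0 1 0 0 0 -1;0 0 1 0 0 0 -1;0 0 1 0 0 0 -1;0 0 0 0 0 0 -1;0 0 0 0 0 0 -1;0 0 0 0 0 0 -1"}}

```text
time_s: 15.25
tcp_pos: [0.6299, 0.2863, 0.1014]
ee_rot: [[-0.142, -0.99, 0.003], [-0.99, 0.142, 0.001], [-0.002, -0.003, -1.0]]
wrist_force: [0.9, -0.8, -1.0]
gripper_width: 1.004
gripper_force: 0.0
```

```bash
python3 - <<'E'
from h import *
go((628.4,286,4,-98.2))
E
```

```text
t 15.2 tcp [629.9 286.3 101.4] psi -98.18 w 1.004 F [ 0.9 -0.8 -1. ] gf 0.0
(628.4, 286, 4, -98.2) turn [-0.02  0.01  0.  ] shift [0.02 0.06 3.9 ]
```

Request:
{"fn": "jog_arm", "kwargs": {"plan": "0.02 0.06 1 0 0 0 -1;0 0 1 0 0 0 -1;0 0 1 0 0 0 -1;0 0 0.6 0 0 0 -1;0 0 0.3 0 0 0 -1;0 0 0 0 0 0 1;0 0 0 0 0 0 1;0 0 0 0 0 0 1;0 0 0 0 0 0 1;0 0 0 0 0 0 1"}}

```text
time_s: 16.25
tcp_pos: [0.628, 0.2861, 0.0033]
ee_rot: [[-0.142, -0.99, 0.002], [-0.99, 0.142, 0.001], [-0.001, -0.002, -1.0]]
wrist_force: [0.0, 0.1, 3.0]
gripper_width: 0.707
gripper_force: 30.0
```

Request:
{"fn": "jog_arm", "kwargs": {"plan": "0 0 0 0 0 0 1;0 0 -0.8 0 0 0 1;0 0 -1 0 0 0 1;0 0 -1 0 0 0 1;0 0 -1 0 0 0 1;0 0 -1 0 0 0 1;0 0 -1 0 0 0 1;0 0 -1 0 0 0 1;0 0 -1 0 0 0 1;0 0 -1 0 0 0 1"}}

```text
time_s: 17.25
tcp_pos: [0.6264, 0.2854, 0.2219]
ee_rot: [[-0.143, -0.99, -0.002], [-0.99, 0.143, -0.001], [0.001, 0.002, -1.0]]
wrist_force: [0.8, 0.5, -1.6]
gripper_width: 0.703
gripper_force: 30.0
```

Request:
{"fn": "jog_arm", "kwargs": {"plan": "0 0 -1 0 0 -0.41 1;0.9 0 0 0 0 0 1;0.9 0 0 0 0 0 1;0.9 0 0 0 0 0 1;0.9 0 0 0 0 0 1;0.9 0 0 0 0 0 1;0.9 0 0 0 0 0 1;0.9 0 0 0 0 0 1;0.9 0 0 0 0 0 1;0.9 0 0 0 0 0 1"}}

```text
time_s: 18.25
tcp_pos: [0.6094, 0.0817, 0.2468]
ee_rot: [[-0.086, -0.996, -0.0], [-0.996, 0.086, -0.0], [0.0, 0.0, -1.0]]
wrist_force: [-0.4, -0.3, -1.6]
gripper_width: 0.711
gripper_force: 30.0
```

```bash
python3 - <<'E'
from h import *
go((614,48.3,46.3,-94.9))
E
```

```text
t 18.2 tcp [609.4  81.7 246.8] psi -94.95 w 0.711 F [-0.4 -0.3 -1.6] gf 30.0
(614, 48.3, 46.3, -94.9) turn [ 0.   -0.   -0.01] shift [ 1.31 -0.3   8.02]
```

Request:
{"fn": "jog_arm", "kwargs": {"plan": "0.6 -0.15 0 0 0 0 1;0.6 -0.15 0 0 0 0 1;0 0 0.7 0 0 0 1;0 0 0.7 0 0 0 1;0 0 0.7 0 0 0 1;0 0 0.9 0 0 0 1;0 0 0 0 0 0 1;0 0 0 0 0 0 1;0 0 0 0 0 0 1;0 0 0 0 0 0 1"}}

```text
time_s: 19.25
tcp_pos: [0.6157, 0.0536, 0.1735]
ee_rot: [[-0.085, -0.996, 0.003], [-0.996, 0.085, 0.001], [-0.001, -0.003, -1.0]]
wrist_force: [0.2, 0.2, -1.4]
gripper_width: 0.716
gripper_force: 30.0
```

```bash
python3 - <<'E'
from h import *
go((614,48.3,46.3,-94.9))
E
```

```text
t 19.2 tcp [615.7  53.6 173.5] psi -94.90 w 0.716 F [ 0.2  0.2 -1.4] gf 30.0
(614, 48.3, 46.3, -94.9) turn [-0.02  0.01  0.  ] shift [0.22 0.05 5.09]
```

Request:
{"fn": "jog_arm", "kwargs": {"plan": "0.22 0.05 0.5 -0.02 0.01 0 1;0 0 1 0 0 0 1;0 0 1 0 0 0 1;0 0 1 0 0 0 1;0 0 0.8 0 0 0 1;0 0 0.4 0 0 0 1;0 0 0.25 0 0 0 1;0 0 0.12 0 0 0 1;0 0 0 0 0 0 1;0 0 0 0 0 0 1"}}

```text
time_s: 20.25
tcp_pos: [0.6135, 0.0481, 0.0462]
ee_rot: [[-0.086, -0.996, -0.001], [-0.996, 0.086, -0.001], [0.001, 0.001, -1.0]]
wrist_force: [-0.1, 0.4, -2.4]
gripper_width: 0.712
gripper_force: 30.0
```

Request:
{"fn": "jog_arm", "kwargs": {"plan": "0 0 0 0 0 0 -1;0 0 0 0 0 0 -1;0 0 0 0 0 0 -1;0 0 0 0 0 0 -1;0 0 -0.2 0 0 0 -1;0 0 -1 0 0 0 -1;0 0 -1 0 0 0 -1;0 0 -1 0 0 0 -1;0 0 -1 0 0 0 -1;0 0 -1 0 0 0 -1"}}

```text
time_s: 21.25
tcp_pos: [0.6131, 0.048, 0.1768]
ee_rot: [[-0.086, -0.996, -0.002], [-0.996, 0.086, -0.001], [0.001, 0.002, -1.0]]
wrist_force: [1.5, 0.3, -0.6]
gripper_width: 1.0
gripper_force: 0.0
```

```bash
python3 - <<'E'
from h import *
go((417.8,5,180,-88.9),(417.8,5,4,-88.9))
E
```

```text
t 21.2 tcp [613.1  48.  176.8] psi -94.91 w 1.000 F [ 1.5  0.3 -0.6] gf 0.0
(417.8, 5, 180, -88.9) turn [ 0.02 -0.01 -0.75] shift [ 1.57  7.84 -0.13]
(417.8, 5, 4, -88.9) turn [0. 0. 0.] shift [0.   0.   7.04]
```

Request:
{"fn": "jog_arm", "kwargs": {"plan": "0 0 -0.5 0 0 -0.75 -1;0.2 0.98 0 0 0 0 -1;0.2 0.98 0 0 0 0 -1;0.2 0.98 0 0 0 0 -1;0.2 0.98 0 0 0 0 -1;0.2 0.98 0 0 0 0 -1;0.2 0.98 0 0 0 0 -1;0.2 0.98 0 0 0 0 -1;0.17 0.98 0 0 0 0 -1;0 0 0 0 0 0 -1"}}

```text
time_s: 22.25
tcp_pos: [0.4152, 0.0043, 0.1889]
ee_rot: [[0.019, -1.0, -0.003], [-1.0, -0.019, -0.001], [0.001, 0.003, -1.0]]
wrist_force: [0.4, 0.5, 0.4]
gripper_width: 0.997
gripper_force: 0.0
```

Request:
{"fn": "jog_arm", "kwargs": {"plan": "0 0 1 0 0 0 -1;0 0 1 0 0 0 -1;0 0 1 0 0 0 -1;0 0 0.5 0 0 0 -1;0 0 0 0 0 0 -1;0 0 0 0 0 0 -1;0 0 0 0 0 0 -1;0 0 0 0 0 0 -1;0 0 0 0 0 0 -1;0 0 0 0 0 0 -1"}}

```text
time_s: 23.25
tcp_pos: [0.4179, 0.0051, 0.1013]
ee_rot: [[0.019, -1.0, -0.002], [-1.0, -0.019, -0.001], [0.001, 0.002, -1.0]]
wrist_force: [0.5, 0.4, 1.3]
gripper_width: 1.003
gripper_force: 0.0
```

```bash
python3 - <<'E'
from h import *
go((417.8,5,4,-88.9))
E
```

```text
t 23.2 tcp [417.9   5.1 101.3] psi -88.91 w 1.003 F [0.5 0.4 1.3] gf 0.0
(417.8, 5, 4, -88.9) turn [ 0.01 -0.01 -0.  ] shift [0.   0.01 3.89]
```

Request:
{"fn": "jog_arm", "kwargs": {"plan": "0 0 1 0 0 0 -1;0 0 1 0 0 0 -1;0 0 1 0 0 0 -1;0 0 0.6 0 0 0 -1;0 0 0.29 0 0 0 -1;0 0 0 0 0 0 1;0 0 0 0 0 0 1;0 0 0 0 0 0 1;0 0 0 0 0 0 1;0 0 0 0 0 0 1"}}

```text
time_s: 24.25
tcp_pos: [0.4177, 0.005, 0.0044]
ee_rot: [[0.019, -1.0, -0.002], [-1.0, -0.019, -0.001], [0.001, 0.002, -1.0]]
wrist_force: [-2.0, 0.7, 5.1]
gripper_width: 0.711
gripper_force: 30.1
```

Request:
{"fn": "jog_arm", "kwargs": {"plan": "0 0 0 0 0 0 1;0 0 -1 0 0 0 1;0 0 -1 0 0 0 1;0 0 -1 0 0 0 1;0 0 -1 0 0 0 1;0 0 -1 0 0 0 1;0 0 -1 0 0 0 1;0 0 -1 0 0 0 1;0 0 -1 0 0 0 1;0 0 0 0 0 0.75 1"}}

```text
time_s: 25.25
tcp_pos: [0.4198, 0.0056, 0.2069]
ee_rot: [[-0.088, -0.996, 0.004], [-0.996, 0.088, 0.001], [-0.001, -0.004, -1.0]]
wrist_force: [0.5, 0.3, -2.4]
gripper_width: 0.713
gripper_force: 30.0
```

```bash
python3 - <<'E'
from h import *
go((614,48.3,200,-94.9),(614,48.3,72.3,-94.9))
E
```

```text
t 25.2 tcp [419.8   5.6 206.9] psi -95.04 w 0.713 F [ 0.5  0.3 -2.4] gf 30.0
(614, 48.3, 200, -94.9) turn [-0.03  0.01 -0.02] shift [-2.37 -7.59  0.27]
(614, 48.3, 72.3, -94.9) turn [0. 0. 0.] shift [0.   0.   5.11]
```

Request:
{"fn": "jog_arm", "kwargs": {"plan": "-0.9 0 0 -0.03 0 0 1;-0.9 0 0 0 0 0 1;-0.57 -0.89 0 0 0 0 1;0 -0.95 0 0 0 0 1;0 -0.95 0 0 0 0 1;0 -0.95 0 0 0 0 1;0 -0.95 0 0 0 0 1;0 -0.95 0 0 0 0 1;0 -0.95 0 0 0 0 1;0 -0.95 0 0 0 0 1"}}

```text
time_s: 26.25
tcp_pos: [0.6112, 0.0478, 0.2013]
ee_rot: [[-0.086, -0.996, -0.009], [-0.996, 0.086, -0.001], [0.001, 0.009, -1.0]]
wrist_force: [0.6, -0.8, -1.7]
gripper_width: 0.711
gripper_force: 30.0
```

Request:
{"fn": "jog_arm", "kwargs": {"plan": "0 0 0.5 0 0 0 1;0 0 0.8 0 0 0 1;0 0 0.7 0 0 0 1;0 0 0 0 0 0 1;0 0 0 0 0 0 1;0 0 0 0 0 0 1;0 0 0 0 0 0 1;0 0 0 0 0 0 1;0 0 0 0 0 0 1;0 0 0 0 0 0 1"}}

```text
time_s: 27.25
tcp_pos: [0.6106, 0.048, 0.1525]
ee_rot: [[-0.086, -0.996, -0.007], [-0.996, 0.086, -0.001], [0.001, 0.007, -1.0]]
wrist_force: [-0.2, -0.2, -1.6]
gripper_width: 0.711
gripper_force: 30.0
```

```bash
python3 - <<'E'
from h import *
go((614,48.3,72.3,-94.9))
E
```

```text
t 27.2 tcp [610.6  48.  152.5] psi -94.91 w 0.711 F [-0.2 -0.2 -1.6] gf 30.0
(614, 48.3, 72.3, -94.9) turn [ 0.05 -0.01 -0.  ] shift [-0.02 -0.13  3.21]
```

Request:
{"fn": "jog_arm", "kwargs": {"plan": "-0.02 -0.13 0.3 0.05 -0.01 0 1;0 0 0.8 0 0 0 1;0 0 0.8 0 0 0 1;0 0 0.5 0 0 0 1;0 0 0.35 0 0 0 1;0 0 0.25 0 0 0 1;0 0 0.2 0 0 0 1;0 0 0 0 0 0 1;0 0 0 0 0 0 1;0 0 0 0 0 0 1"}}

```text
time_s: 28.25
tcp_pos: [0.614, 0.0482, 0.0726]
ee_rot: [[-0.086, -0.996, 0.001], [-0.996, 0.086, 0.0], [-0.0, -0.001, -1.0]]
wrist_force: [-0.6, -0.7, -2.3]
gripper_width: 0.711
gripper_force: 29.9
```

Request:
{"fn": "jog_arm", "kwargs": {"plan": "0 0 0 0 0 0 -1;0 0 0 0 0 0 -1;0 0 0 0 0 0 -1;0 0 0 0 0 0 -1;0 0 -0.2 0 0 0 -1;0 0 -1 0 0 0 -1;0 0 -1 0 0 0 -1;0 0 -1 0 0 0 -1;0 0 -1 0 0 0 -1;0 0 -1 0 0 0 -1"}}

```text
time_s: 29.25
tcp_pos: [0.6137, 0.0481, 0.2038]
ee_rot: [[-0.086, -0.996, 0.001], [-0.996, 0.086, 0.0], [-0.0, -0.001, -1.0]]
wrist_force: [-0.2, -0.3, -0.1]
gripper_width: 1.0
gripper_force: 0.0
```

```bash
python3 - <<'E'
from h import *
go((424,-343.5,300,-13.4))
E
```

```text
t 29.2 tcp [613.7  48.1 203.8] psi -94.91 w 1.000 F [-0.2 -0.3 -0.1] gf 0.0
(424, -343.5, 300, -13.4) turn [ -0.    -0.   -10.19] shift [-3.75 17.   -3.85]
```

Request:
{"fn": "jog_arm", "kwargs": {"plan": "0 0 -0.4 0 0 -1 -1;0 0 -0.4 0 0 -1 -1;0 0 -0.4 0 0 -1 -1;0 0 -0.4 0 0 -1 -1;0 0 -0.4 0 0 -1 -1;0 0 -0.4 0 0 -1 -1;0 0 -0.4 0 0 -1 -1;0 0 -0.4 0 0 -1 -1;0 0 -0.4 0 0 -1 -1;0 0 -0.3 0 0 -1 -1"}}

```text
time_s: 30.25
tcp_pos: [0.6138, 0.0481, 0.301]
ee_rot: [[0.968, -0.252, 0.001], [-0.252, -0.968, 0.0], [0.001, -0.001, -1.0]]
wrist_force: [-0.7, -0.7, -0.6]
gripper_width: 1.002
gripper_force: 0.0
```

Request:
{"fn": "jog_arm", "kwargs": {"plan": "0 0 0 0 0 -0.19 -1;-0.2 0.95 0 0 0 0 -1;-0.2 0.95 0 0 0 0 -1;-0.2 0.95 0 0 0 0 -1;-0.2 0.95 0 0 0 0 -1;-0.2 0.95 0 0 0 0 -1;-0.2 0.95 0 0 0 0 -1;-0.2 0.95 0 0 0 0 -1;-0.2 0.95 0 0 0 0 -1;-0.2 0.95 0 0 0 0 -1"}}

```text
time_s: 31.25
tcp_pos: [0.5196, -0.1501, 0.2995]
ee_rot: [[0.972, -0.234, -0.0], [-0.234, -0.972, 0.0], [-0.0, -0.0, -1.0]]
wrist_force: [0.1, -0.6, 0.5]
gripper_width: 1.002
gripper_force: 0.0
```

Request:
{"fn": "jog_arm", "kwargs": {"plan": "-0.3 0.95 0 0 0 0 -1;-0.3 0.95 0 0 0 0 -1;-0.3 0.95 0 0 0 0 -1;-0.3 0.95 0 0 0 0 -1;-0.3 0.95 0 0 0 0 -1;-0.2 0.95 0 0 0 0 -1;0 0.95 0 0 0 0 -1;0 0.95 0 0 0 0 -1;0 0.4 0 0 0 0 -1;0 0 0 0 0 0 -1"}}

```text
time_s: 32.25
tcp_pos: [0.4323, -0.3348, 0.2992]
ee_rot: [[0.972, -0.235, -0.001], [-0.235, -0.972, 0.0], [-0.001, -0.0, -1.0]]
wrist_force: [-0.6, 0.9, -0.5]
gripper_width: 1.003
gripper_force: 0.0
```

```bash
cat >> h.py <<'E'
def rects(P,x0,x1,y0,y1,z0,z1,amin=25,mask=None):
    m=(P[...,0]>x0)&(P[...,0]<x1)&(P[...,1]>y0)&(P[...,1]<y1)&(P[...,2]>z0)&(P[...,2]<z1)
    if mask is not None: m&=mask
    n,l,st,_=cv2.connectedComponentsWithStats(m.astype(np.uint8))
    for i in range(1,n):
        if st[i,4]<amin: continue
        q=P[l==i]*1000;(cx,cy),(w,h),a=cv2.minAreaRect(q[:,:2].astype(np.float32))
        print(st[i,:5],'c %.1f %.1f wh %.0f %.0f a %.1f z %.1f'%(cx,cy,w,h,a,np.median(q[:,2])))
E
python3 - <<'E'
from h import *
im,d,c=grab('top');P=cloud(d,c);save('t2',im)
print('stack');rects(P,.53,.7,-.02,.12,.06,.12)
print('bar');rects(P,.3,.56,-.5,-.2,.012,.023)
print('rods');rects(P,.55,.7,-.36,-.15,.006,.022);rects(P,.3,.42,.15,.36,.006,.022)
im,d,c=grab('wrist');P=cloud(d,c);save('w4',im);print('wrist');rects(P,.3,.56,-.5,-.2,.012,.023)
go((424,-343.5,100,-13.4))
E
```

```text
stack
[294 152  35  26 781] c 612.9 48.6 wh 96 64 a 86.1 z 94.0
bar
rods
[424 159  13   6  48] c 636.3 -310.7 wh 13 36 a 14.0 z 12.9
[392 164  20  11  85] c 612.5 -224.8 wh 16 64 a 17.7 z 15.1
[212 244  47  10 238] c 365.9 272.5 wh 138 18 a 86.1 z 13.7
wrist
[ 321   90   23  153 3321] c 425.2 -344.6 wh 31 223 a 76.4 z 17.5
t 32.4 tcp [ 432.7 -333.7  299.5] psi -13.45 w 0.999 F [-0.6 -0.2 -0.2] gf 0.0
(424, -343.5, 100, -13.4) turn [-0.    0.   -0.01] shift [-0.25  0.46  7.98]
```

View pics/w4.png

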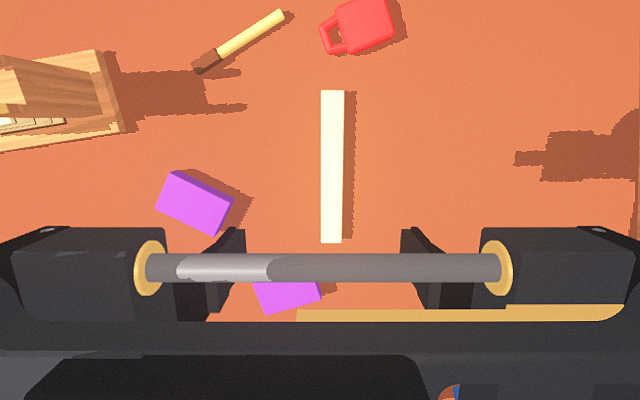

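Wrist view: bar upright at (332,165), cup (360,25), rod (240,40), purple look-alikes (195,203) and (285,290). The stack reads (612.9,48.6), top at 94 mm, which is three boxes high as expected. Now the bar.

Request:
{"fn": "jog_arm", "kwargs": {"plan": "-0.23 0.48 0.9 0 0 0 -1;0 0 1 0 0 0 -1;0 0 1 0 0 0 -1;0 0 1 0 0 0 -1;0 0 1 0 0 0 -1;0 0 1 0 0 0 -1;0 0 1 0 0 0 -1;0 0 1 0 0 0 -1;0 0 0 0 0 0 -1;0 0 0 0 0 0 -1"}}

```text
time_s: 33.35
tcp_pos: [0.425, -0.344, 0.1027]
ee_rot: [[0.973, -0.23, -0.0], [-0.23, -0.973, -0.0], [-0.0, 0.0, -1.0]]
wrist_force: [-0.1, -0.1, -0.1]
gripper_width: 0.999
gripper_force: 0.0
```

```bash
python3 - <<'E'
from h import *
go((424.7,-344,2.5,-13.5))
E
```

```text
t 33.4 tcp [ 425.  -344.   102.7] psi -13.32 w 0.999 F [-0.1 -0.1 -0.1] gf 0.0
(424.7, -344, 2.5, -13.5) turn [0.   0.   0.02] shift [-0.01  0.    4.01]
```

Request:
{"fn": "jog_arm", "kwargs": {"plan": "0 0 1 0 0 0.02 -1;0 0 1 0 0 0 -1;0 0 1 0 0 0 -1;0 0 0.7 0 0 0 -1;0 0 0.3 0 0 0 -1;0 0 0 0 0 0 1;0 0 0 0 0 0 1;0 0 0 0 0 0 1;0 0 0 0 0 0 1;0 0 0 0 0 0 1"}}

```text
time_s: 34.35
tcp_pos: [0.4248, -0.3446, 0.0029]
ee_rot: [[0.972, -0.234, 0.001], [-0.234, -0.972, -0.001], [0.001, 0.0, -1.0]]
wrist_force: [0.2, -0.3, -0.2]
gripper_width: 0.631
gripper_force: 0.0
```

Request:
{"fn": "jog_arm", "kwargs": {"plan": "0 0 0 0 0 0 1;0 0 0 0 0 0 1;0 0 0 0 0 0 1;0 0 -0.5 0 0 0 1;0 0 -1 0 0 0 1;0 0 -1 0 0 0 1;0 0 -1 0 0 0 1;0 0 -1 0 0 0 1;0 0 -1 0 0 0 1;0 0 -1 0 0 0 1"}}

```text
time_s: 35.35
tcp_pos: [0.424, -0.3441, 0.1664]
ee_rot: [[0.972, -0.234, 0.0], [-0.234, -0.972, 0.0], [0.0, -0.0, -1.0]]
wrist_force: [-0.2, -0.3, -1.8]
gripper_width: 0.363
gripper_force: 30.0
```

Request:
{"fn": "jog_arm", "kwargs": {"plan": "0 0 -1 0 0 1 1;0 0 -1 0 0 1 1;0 0 -1 0 0 1 1;0 0 -0.8 0 0 1 1;0 0 0 0 0 1 1;0 0 0 0 0 1 1;0 0 0 0 0 1 1;0 0 0 0 0 1 1;0 0 0 0 0 1 1;0 0 0 0 0 1 1"}}

```text
time_s: 36.35
tcp_pos: [0.4239, -0.344, 0.2602]
ee_rot: [[-0.068, -0.998, -0.0], [-0.998, 0.068, 0.0], [-0.0, 0.0, -1.0]]
wrist_force: [0.1, -1.7, -1.5]
gripper_width: 0.365
gripper_force: 30.0
```

```bash
python3 - <<'E'
from h import *
go((614,48.3,260,-94.9))
E
```

```text
t 36.4 tcp [ 423.9 -344.   260.2] psi -93.89 w 0.365 F [ 0.1 -1.7 -1.5] gf 30.0
(614, 48.3, 260, -94.9) turn [0.   0.   0.13] shift [-1.629e+01 -6.240e+00  1.000e-02]
```

Request:
{"fn": "jog_arm", "kwargs": {"plan": "0 0 0 0 0 0.13 1;-0.9 -0.35 0 0 0 0 1;-0.9 -0.35 0 0 0 0 1;-0.9 -0.35 0 0 0 0 1;-0.9 -0.35 0 0 0 0 1;-0.9 -0.35 0 0 0 0 1;-0.9 -0.35 0 0 0 0 1;-0.9 -0.35 0 0 0 0 1;-0.9 -0.35 0 0 0 0 1;-0.9 -0.35 0 0 0 0 1"}}

```text
time_s: 37.35
tcp_pos: [0.5191, -0.1478, 0.2601]
ee_rot: [[-0.077, -0.997, -0.0], [-0.997, 0.077, 0.0], [-0.0, 0.0, -1.0]]
wrist_force: [1.4, 0.0, -1.3]
gripper_width: 0.361
gripper_force: 30.0
```

Request:
{"fn": "jog_arm", "kwargs": {"plan": "-0.9 -0.35 0 0 0 0 1;-0.9 -0.35 0 0 0 0 1;-0.9 -0.35 0 0 0 0 1;-0.9 -0.35 0 0 0 0 1;-0.9 -0.35 0 0 0 0 1;-0.9 -0.35 0 0 0 0 1;-0.9 -0.35 0 0 0 0 1;-0.9 -0.35 0 0 0 0 1;-0.95 -0.35 0 0 0 0 1;0 0 0 0 0 0 1"}}

```text
time_s: 38.35
tcp_pos: [0.6147, 0.0503, 0.2593]
ee_rot: [[-0.075, -0.997, -0.0], [-0.997, 0.075, 0.0], [-0.0, 0.0, -1.0]]
wrist_force: [-1.6, -0.4, -0.8]
gripper_width: 0.361
gripper_force: 30.0
```

Request:
{"fn": "jog_arm", "kwargs": {"plan": "0 0 0.5 0 0 0 1;0 0 0.5 0 0 0 1;0 0 0.5 0 0 0 1;0 0 0 0 0 0 1;0 0 0 0 0 0 1;0 0 0 0 0 0 1;0 0 0 0 0 0 1;0 0 0 0 0 0 1;0 0 0 0 0 0 1;0 0 0 0 0 0 1"}}

```text
time_s: 39.35
tcp_pos: [0.614, 0.048, 0.2224]
ee_rot: [[-0.08, -0.997, 0.0], [-0.997, 0.08, 0.0], [-0.0, -0.0, -1.0]]
wrist_force: [0.1, 0.3, -0.8]
gripper_width: 0.365
gripper_force: 30.0
```

```bash
python3 - <<'E'
from h import *
go((614,48.3,190,-94.9))
s=r.sense();tip=np.array(s['tcp_pos'])[2]
im,d,c=grab('wrist');P=cloud(d,c);save('w5',im);np.savez('pics/w5.npz',im=im,P=P)
print('bar');rects(P,.5,.73,-.15,.25,tip+.005,tip+.03,80)
print('cheek');rects(P,.55,.68,-.08,.2,.170,.182,30)
E
```

```text
t 39.4 tcp [614.   48.  222.4] psi -94.59 w 0.365 F [ 0.1  0.3 -0.8] gf 30.0
(614, 48.3, 190, -94.9) turn [-0.    0.    0.04] shift [-0.01  0.    1.3 ]
bar
[  265    16   116   237 16820] c 609.9 -8.5 wh 110 53 a 85.5 z 237.7
[ 293  283   60   27 1585] c 616.3 71.2 wh 17 32 a 85.0 z 237.8
cheek
[279  62  10  53 449] c 632.3 -40.8 wh 31 6 a 85.3 z 176.6
[358  62  11  53 482] c 582.1 -36.8 wh 32 6 a 85.1 z 176.6
[286 304   8   6  43] c 645.9 119.0 wh 2 6 a 79.3 z 173.6
[352 304   7   6  34] c 595.3 122.8 wh 1 5 a 89.6 z 173.7
```

View pics/w5.png

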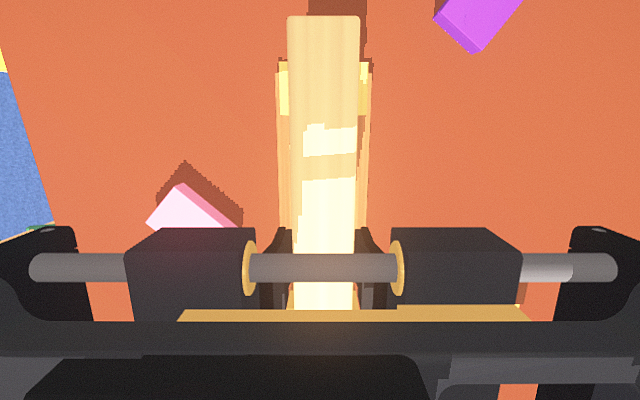

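```bash
python3 - <<'E'
from h import *
P=np.load('pics/w5.npz')['P']*1000
m=(P[...,2]>234)&(P[...,2]<243)&(P[...,0]>585)&(P[...,0]<640)
for y in (-60,-40,-20,-5,70):
    q=P[m&(abs(P[...,1]-y)<3)];print(y,q[:,0].min().round(1),q[:,0].max().round(1),'mid %.1f axis %.1f'%((q[:,0].min()+q[:,0].max())/2,614+.0857*(y-48.3)))
print(P[m][:,1].min())
m=(P[...,2]>165)&(P[...,2]<180)
for y in (-50,-40,-30):
    q=P[m&(abs(P[...,1]-y)<3)&(abs(P[...,0]-607)<40)];print(y,q[:,0].min(),q[:,0].max(),'mid %.1f axis %.1f'%((q[:,0].min()+q[:,0].max())/2,614+.0857*(y-48.3)))
E
```

```text
-60 589.9 621.9 mid 605.9 axis 604.7
-40 591.1 623.1 mid 607.1 axis 606.4
-20 592.6 624.8 mid 608.7 axis 608.1
-5 593.9 625.9 mid 609.9 axis 609.4
70 600.1 632.3 mid 616.2 axis 615.9
-64.14009765305701
-50 577.8010809641631 634.2611235919164 mid 606.0 axis 605.6
-40 578.8757157780676 635.3333763153059 mid 607.1 axis 606.4
-30 580.0956869929914 635.8961399017938 mid 608.0 axis 607.3
```

Request:
{"fn": "jog_arm", "kwargs": {"plan": "0 0 0.5 0 0 0.04 1;0 0 0.8 0 0 0 1;0 0 0.5 0 0 0 1;0 0 0.5 0 0 0 1;0 0 0.4 0 0 0 1;0 0 0.3 0 0 0 1;0 0 0.3 0 0 0 1;0 0 0.2 0 0 0 1;0 0 0.12 0 0 0 1;0 0 0 0 0 0 1"}}

```text
time_s: 40.4
tcp_pos: [0.6139, 0.0479, 0.1315]
ee_rot: [[-0.086, -0.996, -0.0], [-0.996, 0.086, -0.0], [0.0, 0.0, -1.0]]
wrist_force: [0.2, 0.1, -1.1]
gripper_width: 0.364
gripper_force: 30.0
```

```bash
python3 - <<'E'
from h import *
go((614,48.3,131,-94.9))
E
```

```text
t 40.4 tcp [613.9  47.9 131.5] psi -94.91 w 0.364 F [ 0.2  0.1 -1.1] gf 30.0
(614, 48.3, 131, -94.9) turn [ 0. -0. -0.] shift [-0.02 -0.    0.02]
```

Request:
{"fn": "jog_arm", "kwargs": {"plan": "0 0 0.02 0 0 0 -1;0 0 0 0 0 0 -1;0 0 0 0 0 0 -1;0 0 0 0 0 0 -1;0 0 0 0 0 0 -1;0 0 -0.5 0 0 0 -1;0 0 -1 0 0 0 -1;0 0 -1 0 0 0 -1;0 0 -1 0 0 0 -1;0 0 -1 0 0 0 -1"}}

```text
time_s: 41.4
tcp_pos: [0.6141, 0.0478, 0.246]
ee_rot: [[-0.086, -0.996, 0.001], [-0.996, 0.086, 0.0], [-0.0, -0.001, -1.0]]
wrist_force: [0.9, 0.3, -0.6]
gripper_width: 0.999
gripper_force: 0.0
```

Request:
{"fn": "jog_arm", "kwargs": {"plan": "0 0 -1 0 0 0 -1;0.8 0 0 0 0 -0.9 -1;0.8 0 0 0 0 -0.9 -1;0.8 0 0 0 0 -0.9 -1;0.8 0 0 0 0 0 -1;0.8 0 0 0 0 0 -1;0 0 0 0 0 0 -1;0 0 0 0 0 0 -1;0 0 0 0 0 0 -1;0 0 0 0 0 0 -1"}}

```text
time_s: 42.4
tcp_pos: [0.6277, -0.0493, 0.2691]
ee_rot: [[0.288, -0.958, 0.0], [-0.958, -0.288, 0.0], [-0.0, -0.0, -1.0]]
wrist_force: [-0.4, 0.6, -0.4]
gripper_width: 0.994
gripper_force: 0.0
```

```bash
python3 - <<'E'
from h import *
go((608.5,-213,250,-73.4))
im,d,c=grab('top');P=cloud(d,c);save('t3',im)
print('bar');rects(P,.53,.7,-.1,.2,.136,.155)
print('rods');rects(P,.55,.7,-.36,-.13,.006,.022,15);rects(P,.3,.42,.1,.42,.006,.022,15)
im,d,c=grab('wrist');P=cloud(d,c);save('w6',im);print('wrist');rects(P,.5,.75,-.38,-.13,.005,.020)
print('bar');rects(P,.53,.7,-.1,.2,.136,.155)
im,d,c=grab('scene');P=cloud(d,c);print('scene');rects(P,.5,.75,-.36,-.13,.005,.020);rects(P,.3,.42,.1,.42,.006,.022,15)
print('bar');rects(P,.53,.7,-.1,.2,.136,.155)
E
```

```text
t 42.4 tcp [627.7 -49.3 269.1] psi -73.25 w 0.994 F [-0.4  0.6 -0.4] gf 0.0
(608.5, -213, 250, -73.4) turn [-0.    0.    0.02] shift [6.06 2.61 0.76]
bar
[295 153  48  17 552] c 611.9 26.7 wh 130 36 a 87.0 z 145.7
rods
[392 159  45  16 217] c 622.1 -261.1 wh 22 139 a 13.1 z 13.8
[212 244  44  11 225] c 363.0 275.8 wh 131 22 a 85.6 z 13.4
wrist
[367   0  16  68 859] c 615.1 -230.4 wh 16 76 a 15.5 z 14.1
bar
[ 304  179   72   74 2647] c 602.8 -21.1 wh 84 44 a 84.9 z 145.6
[308 183  21  31 103] c 634.6 -42.3 wh 33 8 a 69.4 z 148.7
[ 276  283   50   39 1125] c 616.8 73.5 wh 67 32 a 85.0 z 145.7
scene
[241 168  28  21 126] c 624.3 -259.8 wh 17 142 a 16.2 z 12.6
[212 171  13  16  88] c 739.7 -322.0 wh 24 73 a 5.0 z 13.2
[390 234  29  37 211] c 367.2 272.6 wh 141 20 a 85.1 z 12.9
bar
[273 180  47  57 761] c 614.7 47.7 wh 227 56 a 85.4 z 145.6
```

View pics/w6.png

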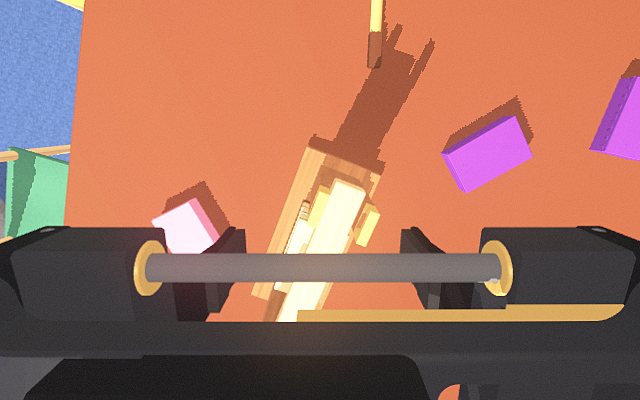

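Wrist view: rod at (375,35), handle dark at (375,50), bar lying in both forks (330,220), top at 145.7 mm as it should be. I'm going for this rod's handle.

Request:
{"fn": "jog_arm", "kwargs": {"plan": "0.6 0.26 0 0 0 0.04 -1;0.8 0.34 0 0 0 0 -1;0.8 0.34 0 0 0 0 -1;0.8 0.34 0 0 0 0 -1;0.8 0.34 0 0 0 0 -1;0.8 0.34 0 0 0 0 -1;0.8 0.34 0 0 0 0 -1;0.75 0.3 0.5 0 0 0 -1;0 0 1 0 0 0 -1;0 0 1 0 0 0 -1"}}

```text
time_s: 43.55
tcp_pos: [0.6086, -0.2174, 0.206]
ee_rot: [[0.28, -0.96, 0.001], [-0.96, -0.28, -0.0], [0.001, -0.001, -1.0]]
wrist_force: [-0.5, 0.6, -0.0]
gripper_width: 1.001
gripper_force: 0.0
```

Request:
{"fn": "jog_arm", "kwargs": {"plan": "0 0 1 0 0 0 -1;0 0 1 0 0 0 -1;0 0 0.8 0 0 0 -1;0 0 0.5 0 0 0 -1;0 0 0 0 0 0 -1;0 0 0 0 0 0 -1;0 0 0 0 0 0 -1;0 0 0 0 0 0 -1;0 0 0 0 0 0 -1;0 0 0 0 0 0 -1"}}

```text
time_s: 44.55
tcp_pos: [0.6091, -0.2159, 0.1243]
ee_rot: [[0.282, -0.959, 0.001], [-0.959, -0.282, -0.0], [0.0, -0.001, -1.0]]
wrist_force: [0.3, -0.1, -0.6]
gripper_width: 0.998
gripper_force: 0.0
```

```bash
python3 - <<'E'
from h import *
go((609.5,-215.5,1.5,-73.6))
im,d,c=grab('wrist');P=cloud(d,c);save('w7',im);print('wrist');rects(P,.55,.72,-.38,-.13,.005,.020)
E
```

```text
t 44.5 tcp [ 609.1 -215.9  124.3] psi -73.63 w 0.998 F [ 0.3 -0.1 -0.6] gf 0.0
(609.5, -215.5, 1.5, -73.6) turn [-0.01 -0.   -0.  ] shift [-0.01 -0.02  4.91]
wrist
[369   0  50  22 695] c 598.9 -375.5 wh 41 10 a 2.7 z 15.2
[ 313   57   18  164 2629] c 623.7 -261.2 wh 16 140 a 15.9 z 13.1
```

View pics/w7.png

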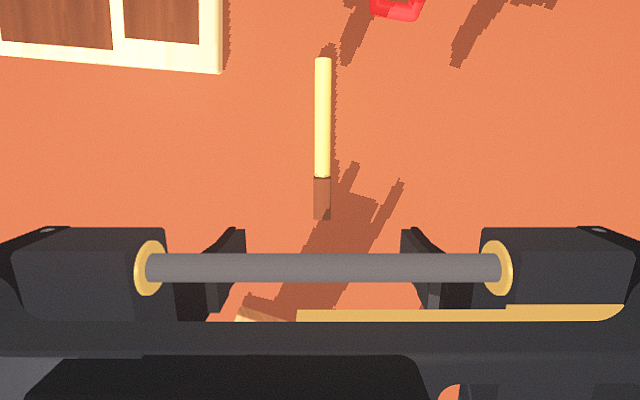

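Wrist view: rod upright in the picture, tip (323,58), neck (322,178), handle end (322,218). It's lined up with the fingers, so I descend.

Request:
{"fn": "jog_arm", "kwargs": {"plan": "0 -0.05 1 0 0 0.03 -1;0 0 1 0 0 0 -1;0 0 1 0 0 0 -1;0 0 1 0 0 0 -1;0 0 0.6 0 0 0 -1;0 0 0.3 0 0 0 -1;0 0 0 0 0 0 -1;0 0 0 0 0 0 1;0 0 0 0 0 0 1;0 0 0 0 0 0 1"}}

```text
time_s: 45.6
tcp_pos: [0.6104, -0.2156, 0.0017]
ee_rot: [[0.278, -0.961, 0.001], [-0.961, -0.278, -0.0], [0.0, -0.001, -1.0]]
wrist_force: [0.4, 1.3, -0.5]
gripper_width: 0.809
gripper_force: 0.0
```

Request:
{"fn": "jog_arm", "kwargs": {"plan": "0 0 0 0 0 0 1;0 0 0 0 0 0 1;0 0 0 0 0 0 1;0 0 0 0 0 0 1;0 0 0 0 0 0 1;0 0 0 0 0 0 1;0 0 0 0 0 0 1;0 0 0 0 0 0 1;0 0 0 0 0 0 1;0 0 0 0 0 0 1"}}

```text
time_s: 46.6
tcp_pos: [0.61, -0.2155, 0.0012]
ee_rot: [[0.278, -0.961, -0.0], [-0.961, -0.278, -0.0], [0.0, 0.0, -1.0]]
wrist_force: [0.1, -0.3, 0.6]
gripper_width: 0.181
gripper_force: 30.0
```

Request:
{"fn": "jog_arm", "kwargs": {"plan": "0 0 -0.5 0 0 0 1;0 0 -1 0 0 0 1;0 0 -1 0 0 0 1;0 0 -1 0 0 0 1;0 0 -1 0 0 0 1;0 0 -1 0 0 0 1;0 0 -1 0 0 0 1;0 0 -0.5 0 0 0 1;0 0 0 0 0 0 1;0 0 0 0 0 0 1"}}

```text
time_s: 47.6
tcp_pos: [0.6094, -0.2152, 0.1755]
ee_rot: [[0.277, -0.961, -0.001], [-0.961, -0.277, 0.001], [-0.001, 0.001, -1.0]]
wrist_force: [-0.4, -0.4, -0.6]
gripper_width: 0.181
gripper_force: 30.0
```

```bash
cat >> h.py <<'E'
def rodpose(P,bx,z0,z1):
    """fit the rod's points in the tool frame; bx crops tool x,y (mm)"""
    s=r.sense();R=np.array(s['ee_rot']);p=np.array(s['tcp_pos'])
    L=((P-p)@R)*1000
    m=(L[...,0]>bx[0])&(L[...,0]<bx[1])&(abs(L[...,1])<bx[2])&(L[...,2]>z0)&(L[...,2]<z1)
    q=L[m];print('n',len(q),'x range',q[:,0].min().round(1),q[:,0].max().round(1))
    for x in range(int(bx[0]),int(bx[1]),15):
        k=q[(q[:,0]>=x)&(q[:,0]<x+15)]
        if len(k)>15: print(x,'ymid %.1f (%.1f..%.1f) ztop %.1f'%((k[:,1].min()+k[:,1].max())/2,k[:,1].min(),k[:,1].max(),np.percentile(k[:,2],5)))
E
python3 - <<'E'
from h import *
im,d,c=grab('wrist');P=cloud(d,c);save('w8',im)
rodpose(P,(14,140,25),-30,20)
go((520,-39.4,157,-4.9))
E
```

```text
n 6543 x range 14.0 118.0
14 ymid -0.7 (-8.7..7.2) ztop -15.5
29 ymid -0.7 (-7.7..6.3) ztop -13.5
44 ymid -0.8 (-7.6..6.1) ztop -13.4
59 ymid -0.5 (-7.5..6.4) ztop -13.5
74 ymid -0.5 (-7.2..6.3) ztop -13.5
89 ymid -0.5 (-7.6..6.5) ztop -13.5
104 ymid -0.5 (-7.4..6.5) ztop -13.5
t 47.6 tcp [ 609.1 -215.2  174.7] psi -73.89 w 0.182 F [-0.3 -0.3 -0.7] gf 30.0
(520, -39.4, 157, -4.9) turn [ 0.01  0.02 -8.62] shift [-4.15 -6.7   0.71]
```

Request:
{"fn": "jog_arm", "kwargs": {"plan": "0 0 0 0 0 -0.95 1;0 0 0 0 0 -0.95 1;0 0 0 0 0 -0.95 1;0 0 0 0 0 -0.95 1;0 0 0 0 0 -0.95 1;0 0 0 0 0 -0.95 1;0 0 0 0 0 -0.95 1;0 0 0 0 0 -0.95 1;0 0 0 0 0 -0.95 1;-0.4 0 0 0 0 -0.07 1"}}

```text
time_s: 48.65
tcp_pos: [0.5997, -0.2144, 0.174]
ee_rot: [[0.996, -0.085, -0.003], [-0.085, -0.996, 0.0], [-0.003, -0.0, -1.0]]
wrist_force: [0.1, 0.3, -0.8]
gripper_width: 0.177
gripper_force: 30.0
```

Request:
{"fn": "jog_arm", "kwargs": {"plan": "-1 0 0 0 0 0 1;-1 0 0 0 0 0 1;-1 0 0 0 0 0 1;-1 0 0 0 0 0 1;-1 -0.5 0 0 0 0 1;-1 -0.8 0 0 0 0 1;-1 -0.8 0 0 0 0 1;0 -0.9 0 0 0 0 1;0 -0.9 0 0 0 0 1;0 -0.9 0 0 0 0 1"}}

```text
time_s: 49.65
tcp_pos: [0.4345, -0.0794, 0.1756]
ee_rot: [[0.996, -0.089, -0.002], [-0.089, -0.996, -0.0], [-0.001, 0.0, -1.0]]
wrist_force: [0.4, -0.3, -0.4]
gripper_width: 0.186
gripper_force: 30.0
```

Request:
{"fn": "jog_arm", "kwargs": {"plan": "0 -0.9 0 0 0 0 1;0 -0.9 0 0 0 0 1;0 -0.4 0 0 0 0 1;0 0 0.5 0 0 0 1;0 0 0.3 0 0 0 1;0 0 0 0 0 0 1;0 0 0 0 0 0 1;0 0 0 0 0 0 1;0 0 0 0 0 0 1;0 0 0 0 0 0 1"}}

```text
time_s: 50.65
tcp_pos: [0.4409, -0.0253, 0.1565]
ee_rot: [[0.996, -0.086, 0.001], [-0.086, -0.996, 0.0], [0.001, -0.0, -1.0]]
wrist_force: [-0.4, -0.5, -0.3]
gripper_width: 0.183
gripper_force: 30.0
```

```bash
cat >> h.py <<'E'
def stand(eye,xs,dy=0):
    a=np.radians(-4.9);u=np.array([np.cos(a),np.sin(a)]);v=np.array([-u[1],u[0]])
    e=np.array({'l':(621.5,136.0),'r':(606.5,-39.2)}[eye]);return tuple(e+xs*u+dy*v)
E
python3 - <<'E'
from h import *
s=r.sense()
a=stand('r',-168,-.5);b=stand('r',-72,-.5)
go((*a,153.5,-4.9),(*b,153.5,-4.9))
im,d,c=grab('wrist');P=cloud(d,c);save('w9',im)
rodpose(P,(14,125,25),-30,20)
# cheeks / post in tool frame
R=np.array(s['ee_rot']);p=np.array(s['tcp_pos']);L=((P-p)@R)*1000
h=P[...,2]*1000
for x0,x1 in ((130,150),(150,168),(185,215)):
  for z0,z1 in ((130,146),(172,180)):
    m=(L[...,0]>x0)&(L[...,0]<x1)&(abs(L[...,1])<45)&(h>z0)&(h<z1)
    q=L[m]
    if len(q)>20: print(x0,z0,len(q),'y %.1f..%.1f mid %.2f x %.1f..%.1f'%(q[:,1].min(),q[:,1].max(),(q[:,1].min()+q[:,1].max())/2,q[:,0].min(),q[:,0].max()))
E
```

```text
t 50.6 tcp [440.9 -25.3 156.5] psi -4.94 w 0.183 F [-0.4 -0.5 -0.3] gf 30.0
(np.float64(439.07128177835904), np.float64(-25.34812956101772), 153.5, -4.9) turn [-0. -0. -0.] shift [-0.07  0.01  0.12]
(np.float64(534.720430212686), np.float64(-33.548154182205), 153.5, -4.9) turn [0. 0. 0.] shift [3.84 0.   0.  ]
n 6576 x range 14.0 119.0
14 ymid -0.6 (-8.5..7.4) ztop -14.9
29 ymid -0.5 (-7.6..6.5) ztop -12.9
44 ymid -0.5 (-7.4..6.3) ztop -13.0
59 ymid -0.3 (-7.2..6.6) ztop -12.8
74 ymid -0.4 (-7.4..6.6) ztop -12.9
89 ymid -0.5 (-7.4..6.4) ztop -12.9
104 ymid -0.2 (-7.2..6.7) ztop -12.8
```

View pics/w9.png

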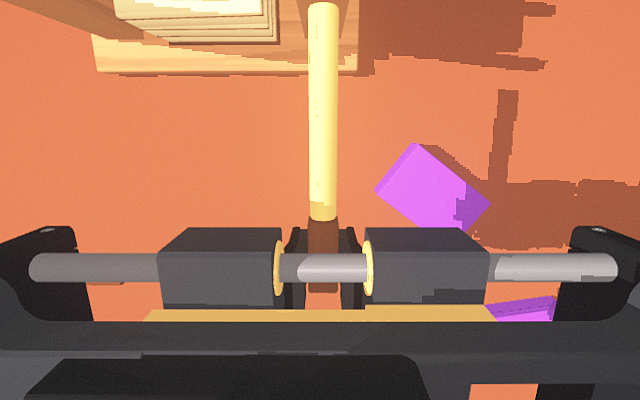

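Request:
{"fn": "jog_arm", "kwargs": {"plan": "0 0.01 0.11 0 0 0 1;0.3 0 0 0 0 0 1;0.3 0 0 0 0 0 1;0.3 0 0 0 0 0 1;0.3 0 0 0 0 0 1;0.3 0 0 0 0 0 1;0.3 0 0 0 0 0 1;0.2 0 0 0 0 0 1;0 0 0 0 0 0 1;0 0 0 0 0 0 1"}}

```text
time_s: 51.7
tcp_pos: [0.4904, -0.0298, 0.1533]
ee_rot: [[0.996, -0.086, -0.001], [-0.086, -0.996, -0.0], [-0.001, 0.0, -1.0]]
wrist_force: [0.3, 0.0, 0.5]
gripper_width: 0.178
gripper_force: 30.0
```

```bash
python3 - <<'E'
from h import *
b=stand('r',-72,-.4)
go((*b,153.7,-4.9))
im,d,c=grab('wrist');P=cloud(d,c);save('w10',im)
s=r.sense();R=np.array(s['ee_rot']);p=np.array(s['tcp_pos']);L=((P-p)@R)*1000;h=P[...,2]*1000
rodpose(P,(14,125,25),-30,20)
m=(abs(L[...,1])<40)&(L[...,0]>70)&(h>170)&(h<180);q=L[m];print(len(q))
if len(q):print(q.min(0),q.max(0))
E
```

```text
t 51.7 tcp [490.4 -29.8 153.3] psi -4.92 w 0.178 F [0.3 0.  0.5] gf 30.0
(np.float64(534.7289719049998), np.float64(-33.44851965258591), 153.7, -4.9) turn [ 0.  0. -0.] shift [ 1.78 -0.01 -0.01]
n 11457 x range 14.0 125.0
14 ymid -0.6 (-8.6..7.4) ztop -14.7
29 ymid -0.6 (-7.6..6.4) ztop -12.7
44 ymid -0.6 (-7.4..6.3) ztop -12.7
59 ymid -0.3 (-7.2..6.5) ztop -12.6
74 ymid -1.0 (-16.9..14.9) ztop -20.7
89 ymid -0.9 (-25.0..23.1) ztop -24.2
104 ymid -0.7 (-25.0..23.6) ztop -12.1
119 ymid -0.6 (-25.0..23.7) ztop 6.6
1993
[ 88.78520059 -17.10357208 -25.29939837] [ 98.14365172  15.20274064 -16.70266134]
```

Request:
{"fn": "jog_arm", "kwargs": {"plan": "0.3 0.01 0 0 0 0 1;0.3 0 0 0 0 0 1;0.3 0 0 0 0 0 1;0.3 0 0 0 0 0 1;0.3 0 0 0 0 0 1;0.28 0 0 0 0 0 1;0 0 0.05 0 0 0 1;0 0 0.05 0 0 0 1;0 0 0 0 0 0 1;0 0 0 0 0 0 1"}}

```text
time_s: 52.75
tcp_pos: [0.5347, -0.0338, 0.1511]
ee_rot: [[0.996, -0.085, 0.0], [-0.085, -0.996, 0.0], [0.0, -0.0, -1.0]]
wrist_force: [0.1, 1.2, -0.1]
gripper_width: 0.178
gripper_force: 30.0
```

```bash
python3 - <<'E'
from h import *
go((*stand('r',-72,-.4),151.2,-4.9))
E
```

```text
t 52.8 tcp [534.7 -33.8 151.1] psi -4.90 w 0.178 F [ 0.1  1.2 -0.1] gf 30.0
(np.float64(534.7289719049998), np.float64(-33.44851965258591), 151.2, -4.9) turn [-0. -0. -0.] shift [-0.   -0.01 -0.  ]
```

Request:
{"fn": "jog_arm", "kwargs": {"plan": "0 0 0 0 0 0 -1;0 0 0 0 0 0 -1;0 0 0 0 0 0 -1;0 0 0 0 0 0 -1;0 0 0 0 0 0 -1;0 0 -0.3 0 0 0 -1;0 0 -1 0 0 0 -1;0 0 -1 0 0 0 -1;0 0 -1 0 0 0 -1;0 0 -1 0 0 0 -1"}}

```text
time_s: 53.75
tcp_pos: [0.5348, -0.0339, 0.2602]
ee_rot: [[0.996, -0.086, 0.001], [-0.086, -0.996, 0.0], [0.001, -0.0, -1.0]]
wrist_force: [0.8, 0.2, 0.4]
gripper_width: 0.967
gripper_force: 0.0
```

Request:
{"fn": "jog_arm", "kwargs": {"plan": "-0.8 0 0 0 0 -0.8 -1;-0.8 0 0 0 0 -1 -1;0 0 0 0 0 -1 -1;0 0 0 0 0 -1 -1;0 0 0 0 0 -1 -1;0 0 0 0 0 -1 -1;0 0 0 0 0 -1 -1;0 0 0 0 0 -1 -1;0 0 0 0 0 -1 -1;0 0 0 0 0 -1 -1"}}

```text
time_s: 54.75
tcp_pos: [0.495, -0.0327, 0.2592]
ee_rot: [[0.279, 0.96, 0.001], [0.96, -0.279, 0.0], [0.0, 0.001, -1.0]]
wrist_force: [0.1, -0.8, -0.4]
gripper_width: 0.997
gripper_force: 0.0
```

```bash
python3 - <<'E'
from h import *
go((362.5,190,200,85.5))
im,d,c=grab('top');P=cloud(d,c);save('t4',im)
print('rod');rects(P,.3,.42,.1,.42,.006,.022,15)
print('inserted');rects(P,.48,.68,-.08,.2,.152,.17,8)
im,d,c=grab('scene');P=cloud(d,c);save('s4',im);print('scene');rects(P,.3,.42,.1,.42,.006,.022,15)
print('bar');rects(P,.53,.7,-.1,.2,.136,.15)
E
```

```text
t 54.8 tcp [495.  -32.7 259.2] psi 73.82 w 0.997 F [ 0.1 -0.8 -0.4] gf 0.0
(362.5, 190, 200, 85.5) turn [ 0.01 -0.   -1.46] shift [ 8.46 -5.98  2.37]
rod
[212 244  31   8 153] c 367.8 295.6 wh 91 16 a 84.7 z 12.5
inserted
[342 146   6   6  29] c 644.6 -43.6 wh 14 15 a 85.9 z 162.9
scene
[389 234  30  37 210] c 367.3 273.5 wh 140 17 a 85.0 z 13.1
bar
[274 184  46  53 680] c 615.3 56.5 wh 213 56 a 85.2 z 145.4
```

Request:
{"fn": "jog_arm", "kwargs": {"plan": "0 0 0 0 0 -0.8 -1;0 0 0 0 0 -0.6 -1;0.9 -0.6 0 0 0 0 -1;0.9 -0.6 0 0 0 0 -1;0.9 -0.6 0 0 0 0 -1;0.9 -0.6 0 0 0 0 -1;0.9 -0.6 0 0 0 0 -1;0.9 -0.6 0 0 0 0 -1;0.9 -0.6 0 0 0 0 -1;0.9 -0.6 0 0 0 0 -1"}}

```text
time_s: 55.85
tcp_pos: [0.3916, 0.1586, 0.2591]
ee_rot: [[0.096, 0.995, 0.001], [0.995, -0.096, 0.001], [0.001, 0.001, -1.0]]
wrist_force: [-0.5, 1.2, 0.4]
gripper_width: 0.999
gripper_force: 0.0
```

Request:
{"fn": "jog_arm", "kwargs": {"plan": "0.9 -0.6 0 0 0 0 -1;0.9 -0.6 0 0 0 0 -1;0.7 0 0.5 0 0 0 -1;0 0 1 0 0 0 -1;0 0 1 0 0 0 -1;0 0 1 0 0 0 -1;0 0 1 0 0 0 -1;0 0 0.8 0 0 0 -1;0 0 0 0 0 0 -1;0 0 0 0 0 0 -1"}}

```text
time_s: 56.85
tcp_pos: [0.3685, 0.2231, 0.1266]
ee_rot: [[0.094, 0.996, 0.001], [0.996, -0.094, 0.0], [0.0, 0.001, -1.0]]
wrist_force: [0.5, -0.5, -0.1]
gripper_width: 1.001
gripper_force: 0.0
```

```bash
python3 - <<'E'
from h import *
go((362.6,225.6,1.5,85))
im,d,c=grab('wrist');P=cloud(d,c);save('w11',im);print('wrist');rects(P,.3,.45,.1,.42,.005,.020)
E
```

```text
t 56.9 tcp [368.5 223.1 126.6] psi 84.62 w 1.001 F [ 0.5 -0.5 -0.1] gf 0.0
(362.6, 225.6, 1.5, 85) turn [ 0.   -0.   -0.05] shift [ 0.08 -0.24  5.  ]
wrist
[ 307   55   18  163 2692] c 367.5 273.9 wh 140 16 a 84.0 z 13.0
```

View pics/w11.png

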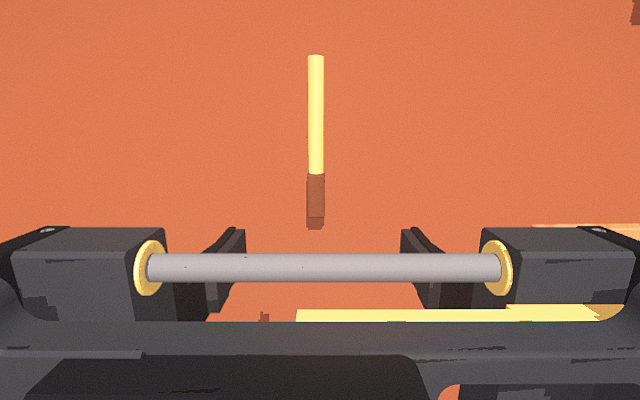

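Wrist view: rod upright, tip (316,56), neck (316,175), handle end (316,220). It measures 140 mm long and is lined up, so I take it.

Request:
{"fn": "jog_arm", "kwargs": {"plan": "0.14 -0.25 1 0 0 0.04 -1;0 0 1 0 0 0 -1;0 0 1 0 0 0 -1;0 0 1 0 0 0 -1;0 0 0.7 0 0 0 -1;0 0 0.3 0 0 0 -1;0 0 0 0 0 0 -1;0 0 0 0 0 0 1;0 0 0 0 0 0 1;0 0 0 0 0 0 1"}}

```text
time_s: 57.9
tcp_pos: [0.3625, 0.2273, 0.0018]
ee_rot: [[0.098, 0.995, 0.001], [0.995, -0.098, 0.002], [0.002, 0.001, -1.0]]
wrist_force: [-0.2, 0.4, 0.3]
gripper_width: 0.811
gripper_force: 0.0
```

Request:
{"fn": "jog_arm", "kwargs": {"plan": "0 0 0 0 0 0 1;0 0 0 0 0 0 1;0 0 0 0 0 0 1;0 0 0 0 0 0 1;0 0 0 0 0 0 1;0 0 0 0 0 0 1;0 0 0 0 0 0 1;0 0 0 0 0 0 1;0 0 0 0 0 0 1;0 0 0 0 0 0 1"}}

```text
time_s: 58.9
tcp_pos: [0.3621, 0.2268, 0.001]
ee_rot: [[0.098, 0.995, -0.0], [0.995, -0.098, -0.0], [-0.0, -0.0, -1.0]]
wrist_force: [-0.5, -0.4, -0.3]
gripper_width: 0.181
gripper_force: 30.0
```

Request:
{"fn": "jog_arm", "kwargs": {"plan": "0 0 -0.5 0 0 0 1;0 0 -1 0 0 0 1;0 0 -1 0 0 0 1;0 0 -1 0 0 0 1;0 0 -1 0 0 0 1;0 0 -1 0 0 0 1;0 0 -1 0 0 0 1;0 0 -0.5 0 0 0 1;0 0 0 0 0 0 1;0 0 0 0 0 0 1"}}

```text
time_s: 59.9
tcp_pos: [0.3616, 0.2263, 0.1754]
ee_rot: [[0.098, 0.995, -0.001], [0.995, -0.098, -0.0], [-0.001, -0.001, -1.0]]
wrist_force: [-0.5, 0.4, -0.7]
gripper_width: 0.179
gripper_force: 30.0
```

```bash
python3 - <<'E'
from h import *
im,d,c=grab('wrist');P=cloud(d,c)
rodpose(P,(14,140,25),-30,20)
s=r.sense();p=s['tcp_pos']
go((p[0]*1000,p[1]*1000,170,-4.9),(*stand('l',-168,-.4),153.7,-4.9))
E
```

```text
n 6522 x range 14.0 117.9
14 ymid 0.1 (-7.9..8.1) ztop -15.4
29 ymid 0.1 (-6.9..7.1) ztop -13.4
44 ymid 0.2 (-6.7..7.1) ztop -13.5
59 ymid 0.0 (-6.9..6.9) ztop -13.5
74 ymid 0.2 (-6.9..7.2) ztop -13.5
89 ymid 0.3 (-6.6..7.2) ztop -13.5
104 ymid 0.0 (-6.9..6.9) ztop -13.5
t 60.0 tcp [361.5 226.1 174.9] psi 84.35 w 0.179 F [ 0.1 -0.1 -1.2] gf 30.0
(np.float64(361.46486883058185), np.float64(226.11199723044615), 170, -4.9) turn [ 0.    0.02 11.16] shift [0.  0.  0.2]
(np.float64(454.07982347067275), np.float64(149.95150496860137), 153.7, -4.9) turn [0. 0. 0.] shift [3.95 2.72 0.65]
```

Request:
{"fn": "jog_arm", "kwargs": {"plan": "0 0 0 0 0 1 1;0 0 0 0 0 1 1;0 0 0 0 0 1 1;0 0 0 0 0 1 1;0 0 0 0 0 1 1;0 0 0 0 0 1 1;0 0 0 0 0 1 1;0 0 0 0 0 1 1;0 0 0 0 0 1 1;0 0 0 0 0 1 1"}}

```text
time_s: 60.95
tcp_pos: [0.3615, 0.2261, 0.1745]
ee_rot: [[0.998, 0.07, -0.002], [0.07, -0.998, -0.002], [-0.002, 0.002, -1.0]]
wrist_force: [0.1, 0.2, -0.7]
gripper_width: 0.18
gripper_force: 30.0
```

Request:
{"fn": "jog_arm", "kwargs": {"plan": "0 0 0 0 0 0.6 1;0 0 0 0 0 0.56 1;0.6 0.67 0.2 0 0 0 1;0.6 0.67 0.2 0 0 0 1;0.6 0.67 0.2 0 0 0 1;0.6 0.67 0.1 0 0 0 1;0.6 0 0 0 0 0 1;0.6 0 0 0 0 0 1;0 0 0 0 0 0 1;0 0 0 0 0 0 1"}}

```text
time_s: 61.95
tcp_pos: [0.4462, 0.1527, 0.158]
ee_rot: [[0.996, -0.086, -0.001], [-0.086, -0.996, -0.0], [-0.001, 0.0, -1.0]]
wrist_force: [-0.5, 0.2, -1.0]
gripper_width: 0.179
gripper_force: 30.0
```

```bash
python3 - <<'E'
from h import *
go((*stand('l',-168,.1),153.7,-4.9),(*stand('l',-118,.1),153.7,-4.9))
E
```

```text
t 62.0 tcp [446.2 152.7 158. ] psi -4.92 w 0.179 F [-0.5  0.2 -1. ] gf 30.0
(np.float64(454.12253193224143), np.float64(150.44967761669682), 153.7, -4.9) turn [ 0.    0.01 -0.  ] shift [0.32 0.06 0.17]
(np.float64(503.9397967417868), np.float64(146.17883145982844), 153.7, -4.9) turn [0. 0. 0.] shift [ 2. -0.  0.]
```

Request:
{"fn": "jog_arm", "kwargs": {"plan": "0.32 0.06 0.17 0 0 0 1;0.25 0 0 0 0 0 1;0.25 0 0 0 0 0 1;0.25 0 0 0 0 0 1;0.25 0 0 0 0 0 1;0.25 0 0 0 0 0 1;0.25 0 0 0 0 0 1;0 0 0 0 0 0 1;0 0 0 0 0 0 1;0 0 0 0 0 0 1"}}

```text
time_s: 62.95
tcp_pos: [0.491, 0.1469, 0.1542]
ee_rot: [[0.996, -0.086, -0.0], [-0.086, -0.996, -0.0], [-0.0, 0.0, -1.0]]
wrist_force: [0.5, 0.1, -0.9]
gripper_width: 0.18
gripper_force: 30.0
```

```bash
python3 - <<'E'
from h import *
go((*stand('l',-72,.1),153.7,-4.9))
im,d,c=grab('wrist');P=cloud(d,c);save('w12',im)
s=r.sense();R=np.array(s['ee_rot']);p=np.array(s['tcp_pos']);L=((P-p)@R)*1000;h=P[...,2]*1000
rodpose(P,(14,75,25),-30,20)
m=(abs(L[...,1])<40)&(L[...,0]>70)&(h>170)&(h<180);q=L[m];print(len(q))
if len(q):print(q.min(0),q.max(0))
E
```

```text
t 63.0 tcp [491.  146.9 154.2] psi -4.91 w 0.180 F [ 0.5  0.1 -0.9] gf 30.0
(np.float64(549.7716803665685), np.float64(142.24965299550956), 153.7, -4.9) turn [ 0.  0. -0.] shift [ 2.36 -0.02  0.02]
n 3479 x range 14.1 75.0
14 ymid -0.5 (-8.5..7.4) ztop -14.8
29 ymid -0.6 (-7.6..6.5) ztop -12.9
44 ymid -0.5 (-7.4..6.4) ztop -12.8
59 ymid -0.5 (-7.2..6.2) ztop -12.9
74 ymid -0.5 (-7.0..6.0) ztop -13.2
2254
[102.55451069 -16.94736885 -24.58333917] [112.41673473  15.260483   -15.83912889]
```

Request:
{"fn": "jog_arm", "kwargs": {"plan": "0.3 -0.01 0.02 0 0 0 1;0.3 0 0 0 0 0 1;0.3 0 0 0 0 0 1;0.3 0 0 0 0 0 1;0.3 0 0 0 0 0 1;0.3 0 0 0 0 0 1;0.3 0 0 0 0 0 1;0.26 0 0.05 0 0 0 1;0 0 0.05 0 0 0 1;0 0 0 0 0 0 1"}}

```text
time_s: 64.0
tcp_pos: [0.5503, 0.1421, 0.1511]
ee_rot: [[0.996, -0.086, 0.0], [-0.086, -0.996, -0.0], [0.0, 0.0, -1.0]]
wrist_force: [-0.2, 0.3, -0.6]
gripper_width: 0.183
gripper_force: 30.0
```

```bash
python3 - <<'E'
from h import *
go((*stand('l',-72,.1),151.2,-4.9))
E
```

```text
t 64.0 tcp [550.3 142.1 151.1] psi -4.92 w 0.183 F [-0.2  0.3 -0.6] gf 30.0
(np.float64(549.7716803665685), np.float64(142.24965299550956), 151.2, -4.9) turn [ 0. -0. -0.] shift [-0.02 -0.   -0.  ]
```

Release, lift away, move back, then check from all cameras.

Request:
{"fn": "jog_arm", "kwargs": {"plan": "0 0 0 0 0 0 -1;0 0 0 0 0 0 -1;0 0 0 0 0 0 -1;0 0 0 0 0 0 -1;0 0 0 0 0 0 -1;0 0 -0.3 0 0 0 -1;0 0 -1 0 0 0 -1;0 0 -1 0 0 0 -1;0 0 -1 0 0 0 -1;0 0 -1 0 0 0 -1"}}

```text
time_s: 65.0
tcp_pos: [0.5501, 0.1421, 0.2605]
ee_rot: [[0.996, -0.086, 0.001], [-0.086, -0.996, 0.0], [0.001, -0.0, -1.0]]
wrist_force: [0.3, 1.1, -0.6]
gripper_width: 0.965
gripper_force: 0.0
```

Request:
{"fn": "jog_arm", "kwargs": {"plan": "-0.8 0 -0.5 0 0 0 -1;-0.8 0 -0.5 0 0 0 -1;-0.8 0 -0.5 0 0 0 -1;-0.8 0.5 -0.5 0 0 0 -1;-0.6 0.8 0 0 0 0 -1;0 0.8 0 0 0 0 -1;0 0.8 0 0 0 0 -1;0 0 0 0 0 0 -1;0 0 0 0 0 0 -1;0 0 0 0 0 0 -1"}}

```text
time_s: 66.0
tcp_pos: [0.4494, 0.0785, 0.3089]
ee_rot: [[0.996, -0.085, 0.0], [-0.085, -0.996, 0.0], [0.0, -0.0, -1.0]]
wrist_force: [0.1, -0.4, -0.7]
gripper_width: 0.999
gripper_force: 0.0
```

```bash
python3 - <<'E'
from h import *
go()
a=np.radians(-4.9);u=np.array([np.cos(a),np.sin(a)]);v=np.array([-u[1],u[0]])
ims=[]
for n in ('wrist','top','scene'):
    im,d,c=grab(n);P=cloud(d,c)*1000;ims.append(im)
    X=(P[...,:2]-[614,48.3])@np.stack([u,v],1);z=P[...,2]
    for nm,y in (('l',88),('r',-88)):
        for side,m0 in (('tip',(X[...,0]>29)&(X[...,0]<70)),('near',(X[...,0]<-29)&(X[...,0]>-130))):
            m=m0&(abs(X[...,1]-y)<13)&(z>145)&(z<172)
            if m.sum()>5:q=X[m];print(n,nm,side,m.sum(),'x %.1f..%.1f y %.1f..%.1f ztop %.1f'%(q[:,0].min(),q[:,0].max(),q[:,1].min(),q[:,1].max(),np.percentile(z[m],95)))
    m=(abs(X[...,0])<14)&(abs(X[...,1])<60)&(z>120)&(z<160)
    print(n,'bar z',np.median(z[m]) if m.any() else None)
save('fin',np.vstack([cv2.resize(ims[0],None,fx=.85,fy=.85)[:250],cv2.resize(ims[2][150:290,210:400],(544,340),interpolation=cv2.INTER_CUBIC)]))
E
```

```text
t 66.0 tcp [449.4  78.5 308.9] psi -4.90 w 0.999 F [ 0.1 -0.4 -0.7] gf 0.0
wrist l near 1304 x -94.0..-29.0 y 80.4..96.9 ztop 166.6
wrist r near 1369 x -93.1..-29.0 y -96.0..-79.4 ztop 166.4
wrist bar z 145.58953967733922
top l tip 28 x 30.3..44.6 y 80.9..94.2 ztop 166.1
top l near 125 x -88.7..-29.0 y 75.9..95.3 ztop 169.6
top r tip 29 x 30.6..45.6 y -95.6..-82.1 ztop 166.5
top r near 139 x -94.2..-29.2 y -96.4..-80.7 ztop 169.0
top bar z 146.3826879292277
scene l tip 32 x 30.8..46.1 y 81.9..95.0 ztop 164.5
scene l near 139 x -95.0..-33.3 y 79.6..98.3 ztop 167.5
scene r tip 27 x 29.2..46.4 y -92.6..-80.5 ztop 166.5
scene r near 119 x -94.8..-32.6 y -97.5..-77.7 ztop 167.3
scene bar z 145.72808060431646
```

View pics/fin.png

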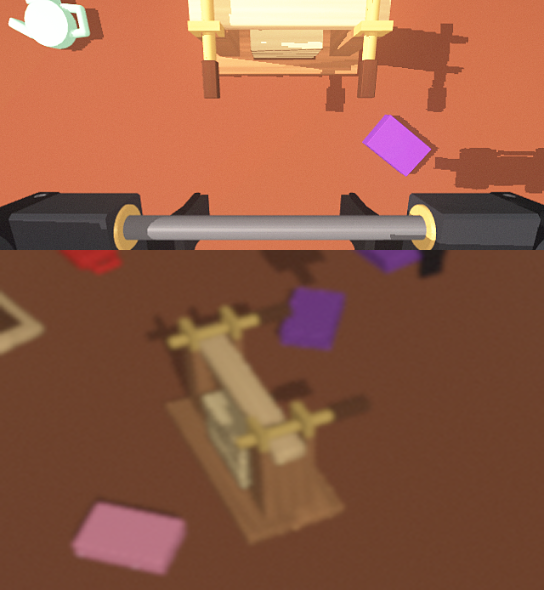

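Final check: both rods are through their forks, at (210,60) and (370,55) in the wrist part of the picture. The tips stand about 45 mm past the fork centre on the far side. The bar lies on its seats over the stacked boxes, and the arm is clear, so I'm handing in.

```bash
python3 -c "
from h import *
print(r.finish_job())"
```

```text
the job is handed in; nothing more can be done
None
```

I handed the job in at about 66 s: the three boxes present are stacked on the mark, the bar lies in both forks, and a rod is through both eyelets at each post (tips about 45 mm past centre); no verdict came back.

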